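Size salvaged hinge pins in a drop-gate gauge station and bin them

ROBOT

A 6-joint arm with a two-finger parallel gripper is mounted at the origin on the work surface. World frame = base frame: x ahead of the robot, y to its left, z up, the work surface at z = 0. Lengths are in mm, angles in rad, forces in N, time in s.
With the tool pointing down it reaches from about 350 to 875 mm from the base axis. Payload 4.2 kg.
Tool frame: the origin (TCP) lies at the very end of the fingers, on their centre line; the grasp point (between the pads) lies arm.grip_depth behind it (arm.grip_depth is the distance from the TCP to the grasp point, in mm); z points along the fingers, y is the direction in which the jaws open and shut (so a half turn about z gives the same grasp; the last joint's range is limited). The gripper opens to 85 mm and grips with 20 to 120 N. Pads are 22 mm wide; open, the fingers measure 114 mm over their backs; the gripper's body (76 mm by 85 mm) begins 54 mm behind the grasp point. The pads swing forward as they close: fully open they stand 13 mm farther back than shut.
Start: joints at [1.441, 0.385, 0.008, 0, -1.194, -0.259], TCP at [236.891, 578.344, 231.312] pointing down, gripper open.
Joint ranges: [-3.14, 3.14], [-1.21, 2.06], [-1.07, 1.41], [-3.16, 2.05], [-2.99, -0.16], [-3.1, 3.1]. Speed limits (rad/s): [2.79, 2.79, 3.14, 3.14, 3.14, 3.14].

INTERFACE

Orientations are given as a unit quaternion [x, y, z, w].
In Python, from bench import arm, optics, workorder gives the robot as it stands. The module is installed in compiled form; this text tells all that it offers.
- The arm moves only by the tool play_rows, never from a script. Its arguments are lists of equal length, an entry for each row: "travel": the shift along the tool's x, y, z in m, a list of three; "rotation": the turn, a rotation vector about the tool's x, y, z in rad, a list of three; "grip": the opening, from 0 (shut) to 1 (fully open). In form: {"travel": [[x, y, z], ...], "rotation": [[rx, ry, rz], ...], "grip": [grip, ...]}. A call has 1 to 12 rows; each row shifts and turns the commanded pose from where the row before left it, along the tool's axes as they then stand; what a row does not reach is not made up. A row lasts 1/12 s, in which the tool goes at most 41.7 mm and 7.16 degrees, less where a joint would pass 70% of its speed; a pose out of reach is approached as far as the arm can. A call is refused whole if a number of a shift passes 0.0417 or a number of a turn 0.125, either way. A call with a gripper value outside its range is refused whole. The fingers move at their own pace and stop on an object; the grip force is fixed at half the most. Time passes only in rows, so rows that do not move let the fingers close. It gives the time, the measured TCP pose, the force and the opening at its end, in the units of the state.
- arm.read_state(): the state, without advancing time (a new reading comes with each control period).
- optics.get_image(name): name is "side" or "top"; returns a dict with "image" (420x560x3 uint8, blue, green, red), "depth" (420x560 float32, mm along the optical axis (not along the pixel's ray), 0 where there is no reading), "camera_matrix" (3x3 intrinsics, pixels), "k1" (the pictures are not rectified: a ray, as slopes to the right and down, at radius r is drawn at 1 + k1 r^2 times it, then the intrinsics apply), "R" (3x3) and "t" (3): a world point X has camera coordinates R X + t. Camera axes: x right, y down, z forward; pixel columns grow to the right and rows downward; lengths in mm; the calibration is good to about 2 mm. A picture is of the moment at which its call begins.
- workorder.job_done(): hands the job in, once; it reports no verdict.
The state is a dict: "clock": time; "joints": joint angles; "joint_vel": joint speeds; "joint_efforts": joint torques, N m; "position": TCP position; "ee_rot": TCP orientation; "contact_force": force on the tool from outside, world axes, zero at the start; "wrist_torque": the same for the moment, N m; "gripper_width": finger opening in mm.
Only numpy, scipy, OpenCV 4.12 (cv2) and the standard library are available. Lean on these libraries where they do the work, as an engineer would, in place of code of your own. Each camera call takes 0.05 s, during which the arm holds its last target. There are 200 camera calls.

TASK

Sort the salvaged hinge pins by size: step each pin standing in the wooden block down the gauge plate to the tightest hole it passes freely, and let it drop through that hole into the lane below. When all are in, push the blue bin fully home under the gate, press the yellow pedal right down to its stop so that the pins fall into the bin's pockets, and let it come up again. Then pull the bin out and leave it standing with its pins wholly inside the yellow taped square, without disturbing the other things on the bench.

Things in the scene. Friction and masses are not known exactly. Their poses are not given: they have to be found in the camera images.
- gauge: the gauge station, fixed to the bench: green side cheeks, a steel gauge plate on top (top face 149 mm above the bench, 58 x 167 mm) with four round holes in a row along its y, 36 mm apart, widest at +y; under each a drop lane behind clear windows. Origin on the bench under the middle of the hole row; x away from the robot, y left, z up. Cheeks and windows end at x = -24 mm
- gate (a point): middle of the top of the steel sliding gate, 73 mm up, that floors the four lanes (each 27 mm square inside). It shuts by itself; the pedal draws it back (to +x), 10 mm per 0.1 rad. A pin in a lane stands on it, its top 8 mm below the plate's underside
- bay (a point): home of the bin's origin, on the bench below the gate (68 mm clear height): the bin meets the back stop here, with the station's yaw, pocket n under lane n. The bay is open to -x, 151 mm wide between the cheeks; flared lips 50 mm high reach out to x = -46 mm and ease the bin in. Axes as the station's
- hole_1 (a point): centre of the widest (+y end) hole of the gauge plate (25.5 mm across, straight bore 8 mm deep) at the plate's top face
- hole_2 (a point): centre of the second hole of the gauge plate (20.5 mm across, straight bore 8 mm deep) at the plate's top face
- hole_3 (a point): centre of the third hole of the gauge plate (15.5 mm across, straight bore 8 mm deep) at the plate's top face
- hole_4 (a point): centre of the narrowest (-y end) hole of the gauge plate (10.5 mm across, straight bore 8 mm deep) at the plate's top face
- pedal (a joint): the yellow hinged pedal to the +y side of the station, 66 mm wide and 120 mm long, hinged at its far (+x) end 55 mm up; 0 = up (its near end stands raised), 0.36 rad = down on its stop, level. A spring lifts it: about 3 N on the pad to start it, about 12 N at the stop. It draws the gate back 10 mm per 0.1 rad
- pedal_pad (a point): the ribbed place to press, on the tread's upper face, 95 mm from the hinge; about 94 mm up at rest; goes down about 33 mm to the stop. Its z is the tread's normal
- bin: blue steel bin, about 0.3 kg empty, 44 mm (x) by 147 mm (y), 45 mm high, open on top: four pockets in a row along y (33 x 38 mm inside, 36 mm apart, 3 mm floor), and a dark pull bar from its front (-x) side, 12 mm thick, 8 to 44 mm up, reaching 115 mm from the origin. Slides on the bench. Origin: centre of the pocket part's underside; x away from the bar
- bin_bar_grip (a point): place to take the pull bar, 95 mm from the bin's origin and 28 mm up; clear of the station when the bin is home. Axes as the bin's: the bar is 12 mm thick along y
- bin_back_left (a point): the bin's back left foot corner (22, 73.5, 0 mm in the bin's frame)
- bin_back_right (a point): the bin's back right foot corner (22, -73.5, 0 mm in the bin's frame)
- bin_bar_end (a point): outer end of the pull bar (-115, 0, 26 mm in the bin's frame)
- pin_block: dark wooden block 46 x 170 x 25 mm fixed to the bench, with four round pockets 26 mm wide and 20 mm deep in a row along its y, 40 mm apart, in which the pins stand, their tops 40 mm above the block; origin under its centre
- pin_a: one of the plain bright steel hinge pins: an upright cylinder 60 mm long. Its diameter is 8, 13, 18 or 23 mm, unmarked and not told here; no two pins alike. Origin: centre of its lower end, z up its axis. 24 to 195 g. May be absent
- pin_b: one of the plain bright steel hinge pins: an upright cylinder 60 mm long. Its diameter is 8, 13, 18 or 23 mm, unmarked and not told here; no two pins alike. Origin: centre of its lower end, z up its axis. 24 to 195 g. May be absent
- pin_c: one of the plain bright steel hinge pins: an upright cylinder 60 mm long. Its diameter is 8, 13, 18 or 23 mm, unmarked and not told here; no two pins alike. Origin: centre of its lower end, z up its axis. 24 to 195 g. May be absent
- pin_d: one of the plain bright steel hinge pins: an upright cylinder 60 mm long. Its diameter is 8, 13, 18 or 23 mm, unmarked and not told here; no two pins alike. Origin: centre of its lower end, z up its axis. 24 to 195 g. May be absent
- tape_square: square of yellow tape on the bench, 190 mm wide inside, flat; origin at its centre, sides along its x and y
- switch_case: bystander: open black plastic case of a switch, 100 x 190 x 26 mm, behind the station; leave alone
- button_cap: bystander: black push button 30 mm square with its spring, behind the pedal; leave alone
- screwdriver: bystander: red screwdriver 200 mm long behind the pin block; leave alone
Not all that is in view belongs to the job. What is shaped like the pin_a but orange is not meant. Leave any orange look-alike of the pin_c alone.

How it is judged (in metres and radians):
On the way, in this order (a step that is already met when the one before it is completed fails the run):
1. every pin stands on the gate in the lane of the tightest hole it passes (x of pin_a in the frame of gauge between -0.0145 and 0.0145 m and y of pin_a in the frame of gauge between 0.0035 and 0.0325 m and z of pin_a in the frame of gauge between 0.065 and 0.085 m and x of pin_b in the frame of gauge between -0.0145 and 0.0145 m and y of pin_b in the frame of gauge between -0.0685 and -0.0395 m and z of pin_b in the frame of gauge between 0.065 and 0.085 m and x of pin_c in the frame of gauge between -0.0145 and 0.0145 m and y of pin_c in the frame of gauge between 0.0395 and 0.0685 m and z of pin_c in the frame of gauge between 0.065 and 0.085 m and x of pin_d in the frame of gauge between -0.0145 and 0.0145 m and y of pin_d in the frame of gauge between -0.0325 and -0.0035 m and z of pin_d in the frame of gauge between 0.065 and 0.085 m), for 0.3 s.
2. pedal down at its stop (within 0.04 rad) with the bin home under the gate (within 4 mm) (value of joint pedal above 0.32 rad and x of bin in the frame of gauge between -0.004 and 0.004 m and y of bin in the frame of gauge between -0.004 and 0.004 m and z of bin in the frame of gauge between -0.01 and 0.01 m), for 0.2 s.
At the end, for the whole second after the job is handed in: Every pin is in the bin, its lower end on the floor of the pocket of its own size (the pocket under the tightest hole it passes); the bin stands upright and still with its back corners and bar end inside the taped square; the pedal is up (under 0.04 rad) (x of pin_a in the frame of bin between -0.019 and 0.019 m and y of pin_a in the frame of bin between 0.0015 and 0.0345 m and z of pin_a in the frame of bin between -0.002 and 0.02 m and linear speed of each of pin_a, pin_b, pin_c, pin_d, bin below 0.02 m/s and x of pin_b in the frame of bin between -0.019 and 0.019 m and y of pin_b in the frame of bin between -0.0705 and -0.0375 m and z of pin_b in the frame of bin between -0.002 and 0.02 m and x of pin_c in the frame of bin between -0.019 and 0.019 m and y of pin_c in the frame of bin between 0.0375 and 0.0705 m and z of pin_c in the frame of bin between -0.002 and 0.02 m and x of pin_d in the frame of bin between -0.019 and 0.019 m and y of pin_d in the frame of bin between -0.0345 and -0.0015 m and z of pin_d in the frame of bin between -0.002 and 0.02 m and x of bin_back_left in the frame of tape_square between -0.095 and 0.095 m and y of bin_back_left in the frame of tape_square between -0.095 and 0.095 m and z of bin_back_left in the frame of tape_square between -0.02 and 0.06 m and x of bin_back_right in the frame of tape_square between -0.095 and 0.095 m and y of bin_back_right in the frame of tape_square between -0.095 and 0.095 m and z of bin_back_right in the frame of tape_square between -0.02 and 0.06 m and x of bin_bar_end in the frame of tape_square between -0.095 and 0.095 m and y of bin_bar_end in the frame of tape_square between -0.095 and 0.095 m and z of bin_bar_end in the frame of tape_square between -0.02 and 0.06 m and angle between bin's own z axis and vertical below 0.1 rad and value of joint pedal below 0.04 rad); the robot touches nothing.
It fails at once if the switch_case is moved more than 30 mm (distance of switch_case from where it was at the start of the episode above 0.03 m).
It fails at once if the button_cap is moved more than 30 mm (distance of button_cap from where it was at the start of the episode above 0.03 m).
It fails at once if the screwdriver is moved more than 30 mm (distance of screwdriver from where it was at the start of the episode above 0.03 m).
Of pin_a, pin_b, pin_c, pin_d only 2 to 4 are there at a start; the rules pass over those that are not, and their reading is None.
At some moment in a run one of bin may be knocked a few centimetres aside while the robot is not near it.
It also fails if it takes over 210 s, if anything falls off the work surface, if the arm or the gripper's body presses on something with over 40 N, if the wrist force passes 120 N, or if a joint passes its speed limit or range.

## Working session

There is one attempt and no reset: what is moved stays moved. The work goes in short steps, Python scripts to look and compute and a tool call to move; the robot and the scene stay as the last step left them, time stands still between calls to the robot, and variables do not carry over. Pictures are saved under pics/ and viewed, about 12 in all and at most 16, crops included, and the job is handed in when it is done.

Besides the shell and the picture viewer there is one more tool, called after ">>>" as name(argument=value, ...), one argument or row to a line, values as JSON. play_rows: Moves the arm, as the interface text tells. Its arguments: {"type":"object","properties":{"travel":{"type":"array","items":{"type":"array","items":{"type":"number"}}},"rotation":{"type":"array","items":{"type":"array","items":{"type":"number"}}},"grip":{"type":"array","items":{"type":"number"}}},"required":["travel","rotation","grip"]}

```bash
mkdir -p pics
cat > h.py <<'E'
import numpy as np, cv2
from bench import arm, optics, workorder
from scipy.spatial.transform import Rotation as Ro
def grab(n,save=None):
    d=optics.get_image(n)
    if save: cv2.imwrite('pics/'+save,d['image'])
    return d
def ray(d,u,v):
    K=np.array(d['camera_matrix']);R=np.array(d['R']);t=np.array(d['t'])
    x=(u-K[0,2])/K[0,0];y=(v-K[1,2])/K[1,1];rd=np.hypot(x,y);r=rd
    for _ in range(20): r=rd/(1+d['k1']*r*r)
    s=r/rd if rd>0 else 1
    return -R.T@t, R.T@np.array([x*s,y*s,1])
def onz(d,u,v,z):
    o,w=ray(d,u,v); return o+w*(z-o[2])/w[2]
def proj(d,X):
    c=np.array(d['R'])@np.array(X)+np.array(d['t']);x,y=c[0]/c[2],c[1]/c[2];f=1+d['k1']*(x*x+y*y)
    K=np.array(d['camera_matrix']);return K[0,0]*x*f+K[0,2],K[1,1]*y*f+K[1,2]
def st():
    s=arm.read_state();print(round(s['clock'],2),np.round(s['position'],1),np.round(s['ee_rot'],4),'F',np.round(s['contact_force'],1),'w',round(s['gripper_width'],1));return s
E
python3 - <<'E'
from h import *
s=st();print(s['joints'],arm.grip_depth)
print(Ro.from_quat(s['ee_rot']).as_matrix().round(3))
for n in('top','side'):
    d=grab(n,n+'0.png');print(n,d['camera_matrix'],d['k1'],np.round(d['R'],3),np.round(d['t']), (-np.array(d['R']).T@d['t']).round())
    np.savez(n+'0.npz',**{k:d[k] for k in d})
E
```

```text
0.0 [236.7 577.8 230.2] [ 9.811e-01 -1.933e-01 -2.000e-04  1.100e-03] F [-0.4 -0.5  0.6] w 85.6
[ 1.44060495e+00  3.85569089e-01  6.59840212e-03 -4.98934903e-04
 -1.19399692e+00 -2.58595455e-01] 18.700000000000003
[[ 0.925 -0.379 -0.001]
 [-0.379 -0.925 -0.002]
 [ 0.     0.002 -1.   ]]
top [[498.59353402   0.         279.06950842]
 [  0.         498.59353402 208.63878525]
 [  0.           0.           1.        ]] -0.02843062491511278 [[-0.021 -1.     0.015]
 [-0.993  0.019 -0.114]
 [ 0.113 -0.017 -0.993]] [  25.  585. 1186.] [ 447.   34. 1244.]
side [[390.04736043   0.         280.96048282]
 [  0.         390.04736043 206.95310463]
 [  0.           0.           1.        ]] -0.028565655365542984 [[ 0.988 -0.151 -0.004]
 [-0.087 -0.548 -0.832]
 [ 0.124  0.823 -0.555]] [-584.  158.  747.] [ 499. -617.  544.]
```

View pics/top0.png

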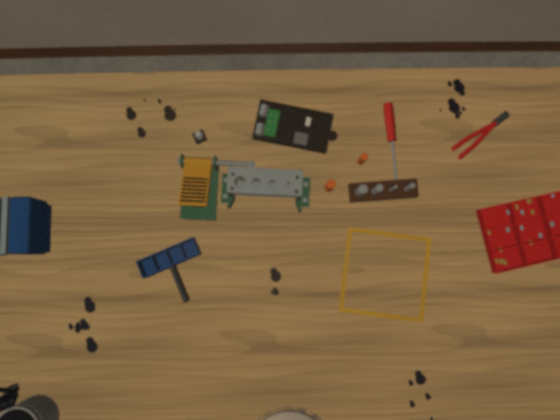

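View pics/side0.png

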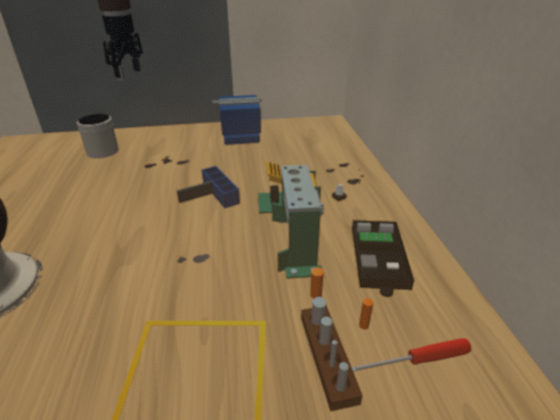

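Top view: gauge plate about (265,182), pedal (196,182), real bin with its bar at (170,257), pin block (384,190), tape (386,274). Look-alikes: the orange pins at (331,185) and (363,158), and the big blue box at (25,225). The four bright pins in the block are at about (361,190), (377,188), (394,187) and (409,186). Next is one close crop to check.

Run:
```python
from h import *
t=np.load('top0.npz');s=np.load('side0.npz')
a=cv2.resize(t['image'][145:220,170:430],None,fx=3,fy=3,interpolation=cv2.INTER_CUBIC)
b=cv2.resize(s['image'][155:285,250:340],None,fx=2.8,fy=2.8,interpolation=cv2.INTER_CUBIC)
c=cv2.resize(s['image'][285:410,290:370],None,fx=2.9,fy=2.9,interpolation=cv2.INTER_CUBIC)
im=np.zeros((600,790,3),np.uint8);im[:a.shape[0],:a.shape[1]]=a;im[230:230+b.shape[0],:b.shape[1]]=b;im[230:230+c.shape[0],300:300+c.shape[1]]=c
cv2.imwrite('pics/crop1.png',cv2.convertScaleAbs(im,alpha=1.5))
# colour masks
hsv=cv2.cvtColor(t['image'],cv2.COLOR_BGR2HSV)
def cnt(m,z,name,lo=30):
    cs,_=cv2.findContours(m.astype(np.uint8),0,2)
    for k in cs:
        if cv2.contourArea(k)>lo:
            r=cv2.minAreaRect(k);bx=cv2.boxPoints(r)
            print(name,np.round(r[0],1),[tuple(np.round(onz(t,*p,z)[:2],1)) for p in bx])
H,S,V=[hsv[...,i].astype(int) for i in range(3)]
cnt((H>98)&(H<125)&(S>90),45,'blue')
cnt((H>15)&(H<30)&(S>150)&(V>100),0,'yellow')
cnt((H<12)&(S>110)&(V<90),25,'block')
cnt((S<50)&(V>85)&(np.arange(420)[:,None]>80),149,'steel')
```

```text
blue [168.2 257.8] [(np.float64(462.5), np.float64(354.5)), (np.float64(515.2), np.float64(221.8)), (np.float64(478.5), np.float64(206.8)), (np.float64(426.2), np.float64(339.1))]
blue [ 28.7 225.3] [(np.float64(491.5), np.float64(666.0)), (np.float64(623.7), np.float64(666.8)), (np.float64(618.5), np.float64(569.0)), (np.float64(486.6), np.float64(569.3))]
yellow [385.2 274.3] [(np.float64(332.2), np.float64(-124.6)), (np.float64(541.0), np.float64(-159.7)), (np.float64(508.3), np.float64(-374.6)), (np.float64(299.6), np.float64(-335.5))]
yellow [194.7 181.1] [(np.float64(605.4), np.float64(266.7)), (np.float64(731.1), np.float64(251.4)), (np.float64(720.7), np.float64(180.3)), (np.float64(595.2), np.float64(196.3))]
steel [ 24.6 411.1] [(np.float64(156.4), np.float64(593.3)), (np.float64(167.2), np.float64(588.4)), (np.float64(143.0), np.float64(534.7)), (np.float64(132.3), np.float64(539.6))]
steel [  3.3 225. ] [(np.float64(485.7), np.float64(629.7)), (np.float64(610.0), np.float64(629.7)), (np.float64(609.2), np.float64(617.3)), (np.float64(485.0), np.float64(617.5))]
steel [361
[... 552 characters left out ...]
5 138.1] [(np.float64(723.8), np.float64(-22.8)), (np.float64(743.3), np.float64(-28.1)), (np.float64(737.2), np.float64(-50.2)), (np.float64(717.7), np.float64(-44.9))]
steel [197.5 134.5] [(np.float64(751.1), np.float64(202.6)), (np.float64(750.8), np.float64(186.9)), (np.float64(734.6), np.float64(186.9)), (np.float64(734.9), np.float64(202.6))]
steel [259. 128.] [(np.float64(767.1), np.float64(62.9)), (np.float64(766.9), np.float64(49.4)), (np.float64(743.7), np.float64(49.8)), (np.float64(744.0), np.float64(63.3))]
steel [263. 109.] [(np.float64(811.3), np.float64(53.2)), (np.float64(811.0), np.float64(39.6)), (np.float64(787.7), np.float64(40.0)), (np.float64(787.9), np.float64(53.6))]
```

View pics/crop1.png

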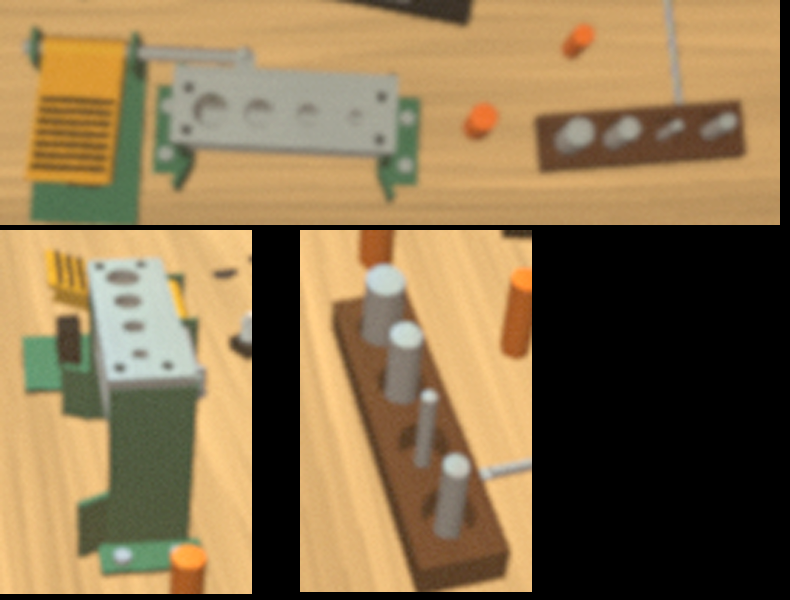

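The pins in the block from +y run 23, 18, 8, 13 mm by eye: caps at top px (363,189), (380,188), (396,187), (412,185). The orange ones are excluded. Next I measure the holes, caps and block across the two views.

```bash
cat >> h.py <<'E'
def tri(ds,ps):
    A=np.zeros((3,3));b=np.zeros(3)
    for d,p in zip(ds,ps):
        o,w=ray(d,*p);w/=np.linalg.norm(w);M=np.eye(3)-np.outer(w,w);A+=M;b+=M@o
    return np.linalg.solve(A,b)
E
python3 - <<'E'
from h import *
t=np.load('top0.npz');s=np.load('side0.npz')
P=[(362.7,189),(379.7,188),(395.7,187),(412.3,185.3)];Q=[(319.3,302.2),(325.9,321.2),(334.1,342.6),(343.4,366.4)]
for p,q in zip(P,Q): print('pin',onz(t,*p,65).round(1),onz(s,*q,65).round(1),tri([t,s],[p,q]).round(1))
# holes: blob deviating from the plate colour, upscaled
def hole(d,u,v,r):
    k=8;x0,y0=int(u)-r,int(v)-r
    g=cv2.cvtColor(d['image'],cv2.COLOR_BGR2GRAY)[y0:y0+2*r,x0:x0+2*r]
    g=cv2.resize(cv2.GaussianBlur(g,(0,0),.6),None,fx=k,fy=k,interpolation=cv2.INTER_CUBIC).astype(int)
    med=np.percentile(g,75);m=(med-g>max(8,.35*(med-g.min()))).astype(np.uint8)
    cs,_=cv2.findContours(m,0,1);c=min(cs,key=lambda c:abs(cv2.pointPolygonTest(c,(r*k,r*k),True)) if cv2.contourArea(c)<60*k else -cv2.contourArea(c) if cv2.pointPolygonTest(c,(r*k,r*k),False)>=0 else 999)
    e=cv2.fitEllipse(c) ;return (e[0][0]+.5)/k-.5+x0,(e[0][1]+.5)/k-.5+y0,np.round(np.array(e[1])/k,1)
T=[(240.5,181.5),(256,182),(272.5,182.5),(288.5,184)]
S=[(293.5,172),(295.5,180),(297.7,189),(299.5,199)]
for p,q in zip(T,S):
    a=hole(t,*p,7);b=hole(s,*q,6)
    print('hole',np.round(a[:2],1),a[2],np.round(b[:2],1),b[2],onz(t,*a[:2],149).round(1),onz(s,*b[:2],149).round(1),tri([t,s],[a[:2],b[:2]]).round(1))
# plate corners top, from steel mask opened
g=cv2.cvtColor(t['image'],cv2.COLOR_BGR2HSV)
m=((g[...,1]<60)&(g[...,2]>75)).astype(np.uint8);m=cv2.morphologyEx(cv2.morphologyEx(m,3,np.ones((7,7))),2,np.ones((15,15)))[150:215,215:320]
c=max(cv2.findContours(m,0,2)[0],key=cv2.contourArea)+np.array([215,150]);r=cv2.minAreaRect(c)
bx=[onz(t,*p,149)[:2] for p in cv2.boxPoints(r)];print('plate',r,np.round(bx,1),np.mean(bx,0))
print('block corners')
for d,ps in((t,[(348.5,184),(417,179),(418,196.5),(350,202)]),): print([onz(d,*p,25).round(1)[:2] for p in ps])
E
```

```text
pin [ 624.9 -188.2   65. ] [ 624.9 -191.7   65. ] [ 625.5 -188.8   61.8]
pin [ 626.6 -229.3   65. ] [ 625.9 -231.    65. ] [ 626.6 -229.6   63.3]
pin [ 628.3 -268.1   65. ] [ 628.1 -271.1   65. ] [ 628.9 -268.9   61.9]
pin [ 631.7 -308.6   65. ] [ 630.6 -311.    65. ] [ 631.7 -309.3   62.2]
hole [238.7 179.5] [ 7.3 12.1] [293.2 171.4] [ 5.5 11.9] [638.7 103.4 149. ] [632.9  98.2 149. ] [636.6 103.7 146.2]
hole [255.6 179.8] [4.9 9.3] [295.2 179.9] [ 5.1 10.3] [637.3  65.7 149. ] [630.6  62.1 149. ] [634.5  66.1 147. ]
hole [271.9 181. ] [4.3 6.9] [297.2 189. ] [4.5 8.1] [633.8  29.7 149. ] [627.9  26.3 149. ] [631.4  29.9 147.1]
hole [287.9 182.8] [3.3 4.3] [299.5 198.9] [4. 6.] [629.2  -5.9 149. ] [625.6  -9.7 149. ] [628.   -5.8 146.6]
plate ((264.3583068847656, 178.87071228027344), (77.02269744873047, 32.3581657409668), 3.094058036804199) [[609.  134. ]
 [681.8 129.5]
 [669.3 -42.1]
 [596.5 -36.3]] [639.14959587  46.2616501 ]
block corners
[array([ 644.1, -160.8]), array([ 653.7, -332.8]), array([ 609.6, -333. ]), array([ 599. , -162.9])]
```

>>> play_rows(
  travel=[
    [0,0,0],
    [0,0,0],
    [0,0,0],
    [0,0,0],
    [0,0,0],
    [0,0,0],
    [0,0,0],
    [0,0,0],
    [0,0,0],
    [0,0,0],
    [0,0,0],
  ],
  rotation=[
    [0,0,0.118],
    [0,0,0.118],
    [0,0,0.118],
    [0,0,0.118],
    [0,0,0.118],
    [0,0,0.118],
    [0,0,0.118],
    [0,0,0.118],
    [0,0,0.118],
    [0,0,0.118],
    [0,0,0],
  ],
  grip=[0.55,0.55,0.55,0.55,0.55,0.55,0.55,0.55,0.55,0.55,0.55],
)

```text
clock: 1.02
position: [236.8, 578.0, 230.7]
ee_rot: [-0.707, 0.707, -0.0, -0.001]
contact_force: [-0.4, -0.1, 0.1]
gripper_width: 47.0
```

>>> play_rows(
  travel=[
    [0.032,-0.0162,0],
    [0.032,-0.0162,0],
    [0.032,-0.0162,0],
    [0.032,-0.0162,0],
    [0.032,-0.0162,0],
    [0.032,-0.0162,0],
    [0.032,-0.0162,0],
    [0.032,-0.0162,0],
    [0.032,-0.0162,0],
    [0.032,-0.0162,0],
    [0.032,-0.0162,0],
    [0.032,-0.0162,0],
  ],
  rotation=[
    [0,0,0],
    [0,0,0],
    [0,0,0],
    [0,0,0],
    [0,0,0],
    [0,0,0],
    [0,0,0],
    [0,0,0],
    [0,0,0],
    [0,0,0],
    [0,0,0],
    [0,0,0],
  ],
  grip=[0.55,0.55,0.55,0.55,0.55,0.55,0.55,0.55,0.55,0.55,0.55,0.55],
)

```text
clock: 2.02
position: [432.3, 193.0, 231.4]
ee_rot: [0.709, -0.705, -0.0, -0.0]
contact_force: [0.9, 0.3, -0.4]
gripper_width: 47.2
```

>>> play_rows(
  travel=[
    [0.032,-0.0162,0],
    [0.032,-0.0162,0],
    [0.032,-0.0162,0],
    [0.032,-0.0162,0],
    [0.032,-0.0162,0],
    [0.032,-0.0162,0],
    [0.032,-0.0162,0],
    [0.032,-0.0162,0],
    [0.032,-0.0162,0],
    [0.032,-0.0162,0],
    [0.032,-0.0162,0],
    [0,0,0],
  ],
  rotation=[
    [0,0,0],
    [0,0,0],
    [0,0,0],
    [0,0,0],
    [0,0,0],
    [0,0,0],
    [0,0,0],
    [0,0,0],
    [0,0,0],
    [0,0,0],
    [0,0,0],
    [0,0,0],
  ],
  grip=[0.55,0.55,0.55,0.55,0.55,0.55,0.55,0.55,0.55,0.55,0.55,0.55],
)

```text
clock: 3.02
position: [612.6, -161.8, 229.7]
ee_rot: [0.707, -0.707, 0.0, 0.001]
contact_force: [0.6, 1.3, 0.1]
gripper_width: 46.8
```

```bash
python3 -c "
from h import *
s=st();print(Ro.from_quat(s['ee_rot']).as_matrix().round(4),np.round(s['joints'],3))"
```

```text
3.02 [ 612.6 -161.8  229.7] [ 7.072e-01 -7.070e-01  1.000e-04  8.000e-04] F [0.6 1.3 0.1] w 46.8
[[ 2.0e-04 -1.0e+00 -9.0e-04]
 [-1.0e+00 -2.0e-04 -1.3e-03]
 [ 1.3e-03  9.0e-04 -1.0e+00]] [-3.000e-03  4.010e-01  2.800e-02  1.000e-03 -1.199e+00  2.000e-03]
```

>>> play_rows(
  travel=[
    [0.014,-0.0065,0],
    [0.014,-0.0065,0],
    [0,0,0],
    [0,0,0.039],
    [0,0,0.039],
    [0,0,0.039],
    [0,0,0.039],
    [0,0,0.02],
    [0,0,0.02],
    [0,0,0],
  ],
  rotation=[
    [0,0,0],
    [0,0,0],
    [0,0,0],
    [0,0,0],
    [0,0,0],
    [0,0,0],
    [0,0,0],
    [0,0,0],
    [0,0,0],
    [0,0,0],
  ],
  grip=[0.55,0.55,0.55,0.55,0.55,0.55,0.55,0.55,0.55,0.55],
)

```text
clock: 3.85
position: [620.2, -183.7, 30.2]
ee_rot: [0.708, -0.706, -0.004, 0.003]
contact_force: [-0.3, -0.4, 0.3]
gripper_width: 46.9
```

>>> play_rows(
  travel=[
    [0,0,0],
    [0,0,0],
    [0,0,0],
    [0,0,0],
    [0,0,0],
    [0,0,0],
    [0,0,0],
    [0,0,0],
  ],
  rotation=[
    [0,0,0],
    [0,0,0],
    [0,0,0],
    [0,0,0],
    [0,0,0],
    [0,0,0],
    [0,0,0],
    [0,0,0],
  ],
  grip=[0,0,0,0,0,0,0,0],
)

```text
clock: 4.52
position: [625.0, -184.8, 37.0]
ee_rot: [0.708, -0.706, 0.001, -0.001]
contact_force: [-0.5, 2.5, 5.9]
gripper_width: 21.3
```

>>> play_rows(
  travel=[
    [0,0,-0.02],
    [0,0,-0.04],
    [0,0,-0.04],
    [0,0,-0.04],
    [0,0,-0.04],
    [0,0,0],
    [0,0,0],
  ],
  rotation=[
    [0,0,0],
    [0,0,0],
    [0,0,0],
    [0,0,0],
    [0,0,0],
    [0,0,0],
    [0,0,0],
  ],
  grip=[0,0,0,0,0,0,0],
)

```text
clock: 5.1
position: [624.9, -185.0, 218.2]
ee_rot: [0.708, -0.707, 0.002, -0.002]
contact_force: [0.3, 0.8, -3.1]
gripper_width: 21.1
```

Run:
```python
from h import *
s=st();d=grab('side','side1.png')
u,v=map(int,proj(d,s['position']))
a=cv2.resize(d['image'][v-45:v+45,u-60:u+60],None,fx=6,fy=6,interpolation=cv2.INTER_CUBIC)
print(u-60,v-45);cv2.imwrite('pics/c2.png',cv2.convertScaleAbs(a,alpha=1.4))
```

```text
5.1 [ 624.9 -185.   218.2] [ 0.7077 -0.7065  0.0021 -0.0021] F [ 0.3  0.8 -3.1] w 21.1
263 178
```

View pics/c2.png

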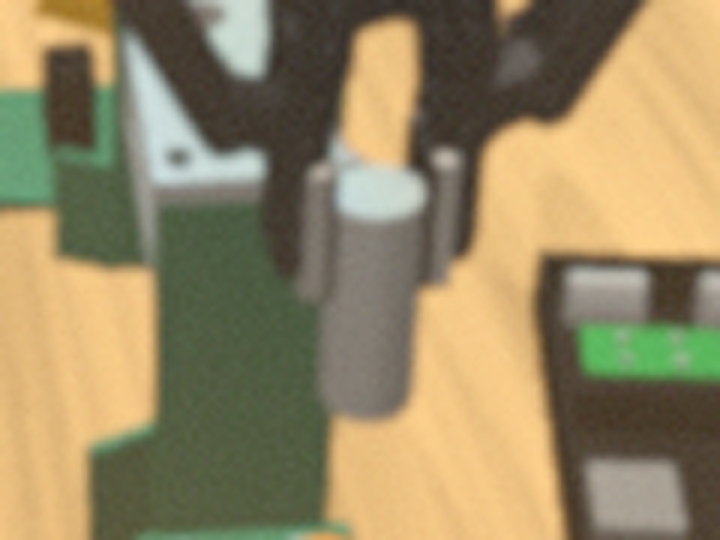

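The close view shows the pin gripped upright between the pads, a few mm toward -y; cap at px (326.3,210.2), lower end at about (323.3,243.3). Now work out the shift to hole_1 in that same camera.

Run:
```python
from h import *
d=np.load('side0.npz')
for z in (184,186,188): print(z,onz(d,323.3,243.3,z).round(1),onz(d,326.3,210.2,z+60).round(1))
print(proj(d,(624.9,-185,218.2)))
```

```text
184 [ 625.6 -187.4  184. ] [ 625.7 -189.9  244. ]
186 [ 624.9 -189.8  186. ] [ 624.9 -192.7  246. ]
188 [ 624.2 -192.2  188. ] [ 624.  -195.5  248. ]
(np.float64(323.77944871483487), np.float64(223.4347780925489))
```

>>> play_rows(
  travel=[
    [-0.036,-0.001,0],
    [-0.036,-0.001,0],
    [-0.036,-0.001,0],
    [-0.036,-0.001,0],
    [-0.036,-0.001,0],
    [-0.036,-0.001,0],
    [-0.036,-0.001,0],
    [-0.036,-0.001,0],
    [0,0,0.013],
    [0,0,0.013],
    [0,0,0],
    [0,0,0],
  ],
  rotation=[
    [0,0,0],
    [0,0,0],
    [0,0,0],
    [0,0,0],
    [0,0,0],
    [0,0,0],
    [0,0,0],
    [0,0,0],
    [0,0,0],
    [0,0,0],
    [0,0,0],
    [0,0,0],
  ],
  grip=[0,0,0,0,0,0,0,0,0,0,0,0],
)

```text
clock: 6.15
position: [629.9, 102.6, 186.2]
ee_rot: [0.708, -0.706, -0.001, 0.003]
contact_force: [0.5, -0.0, -1.5]
gripper_width: 21.0
```

```bash
cat >> h.py <<'E'
def zoom(n,name,X,w=36,h=28,k=16,marks=()):
    d=grab(n);u,v=map(int,proj(d,X));x0,y0=u-w//2,v-h//2
    a=cv2.resize(d['image'][y0:y0+h,x0:x0+w],None,fx=k,fy=k,interpolation=cv2.INTER_CUBIC)
    a=cv2.convertScaleAbs(a,alpha=1.4)
    for m in marks:
        p=proj(d,m);cv2.circle(a,(int((p[0]+.5-x0)*k),int((p[1]+.5-y0)*k)),3,(0,0,255),-1)
    cv2.imwrite('pics/'+name,a);print('crop px=',x0,'+c/%d -.5'%k,y0);return d,x0,y0
HS=np.array([[632.9,98.2],[630.6,62.1],[627.9,26.3],[625.6,-9.7]]) # holes in side camera at z=149
E
python3 - <<'E'
from h import *
st();zoom('side','c3.png',(633,95,165),w=48,h=36,marks=[(*HS[0],149)])
E
```

```text
6.15 [629.9 102.6 186.2] [ 0.7078 -0.7064 -0.0014  0.003 ] F [ 0.5 -0.  -1.5] w 21.0
crop px= 269 +c/16 -.5 147
```

View pics/c3.png

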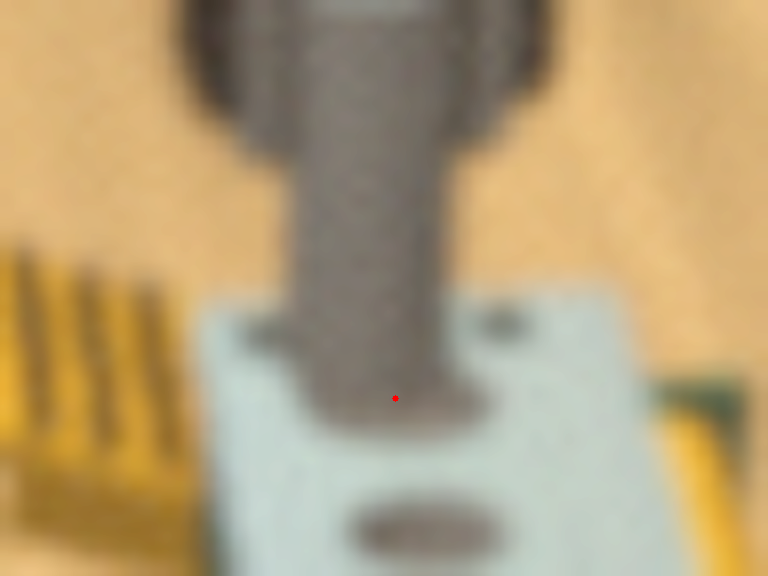

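>>> play_rows(
  travel=[
    [0,-0.003,0],
    [0,0,0],
    [0,0,0.002],
    [0,0,0.001],
    [0,0,0.001],
    [0,0,0.001],
    [0,0,0.001],
    [0,0,0.001],
    [0,0,0.001],
  ],
  rotation=[
    [0,0,0],
    [0,0,0],
    [0,0,0],
    [0,0,0],
    [0,0,0],
    [0,0,0],
    [0,0,0],
    [0,0,0],
    [0,0,0],
  ],
  grip=[0,0,0,0,0,0,0,0,0],
)

```text
clock: 6.95
position: [634.4, 103.2, 181.2]
ee_rot: [0.708, -0.706, -0.0, 0.0]
contact_force: [0.1, -0.8, -2.2]
gripper_width: 21.6
```

>>> play_rows(
  travel=[
    [0,0,0.001],
    [0,0,0.001],
    [0,0,0.001],
    [0,0,0.001],
    [0,0,0],
  ],
  rotation=[
    [0,0,0],
    [0,0,0],
    [0,0,0],
    [0,0,0],
    [0,0,0],
  ],
  grip=[0,0,0,0,0],
)

```text
clock: 7.37
position: [634.3, 103.2, 177.0]
ee_rot: [0.708, -0.706, -0.0, 0.0]
contact_force: [-0.7, 0.6, -2.0]
gripper_width: 20.9
```

Run:
```python
from h import *
for i in range(4): st();d=grab('side')
```

```text
7.37 [634.3 103.2 177. ] [ 7.078e-01 -7.064e-01 -1.000e-04  1.000e-04] F [-0.7  0.6 -2. ] w 20.9
7.42 [634.3 103.3 177.1] [ 7.079e-01 -7.064e-01 -1.000e-04  1.000e-04] F [ 0.8  0.3 -2.3] w 21.3
7.47 [634.3 103.2 177.2] [ 7.078e-01 -7.064e-01 -1.000e-04  1.000e-04] F [-0.4  1.3 -2.5] w 21.0
7.52 [634.4 103.2 177.2] [ 7.078e-01 -7.064e-01 -1.000e-04  1.000e-04] F [-0.7  0.  -2. ] w 21.4
```

>>> play_rows(
  travel=[
    [0,0,0.001],
    [0,0,0.001],
    [0,0,0.001],
    [0,0,0.001],
    [0,0,0.001],
    [0,0,0.001],
    [0,0,0],
    [0,0,0],
  ],
  rotation=[
    [0,0,0],
    [0,0,0],
    [0,0,0],
    [0,0,0],
    [0,0,0],
    [0,0,0],
    [0,0,0],
    [0,0,0],
  ],
  grip=[0,0,0,0,0,0,0,0],
)

```text
clock: 8.23
position: [634.4, 103.2, 171.0]
ee_rot: [0.708, -0.706, -0.0, 0.0]
contact_force: [-0.4, 0.8, -2.0]
gripper_width: 21.3
```

>>> play_rows(
  travel=[
    [0,0,0.002],
    [0,0,0.002],
    [0,0,0.002],
    [0,0,0],
    [0,0,0],
    [0,0,0],
    [0,0,0],
    [0,0,0],
    [0,0,0],
    [0,0,0],
  ],
  rotation=[
    [0,0,0],
    [0,0,0],
    [0,0,0],
    [0,0,0],
    [0,0,0],
    [0,0,0],
    [0,0,0],
    [0,0,0],
    [0,0,0],
    [0,0,0],
  ],
  grip=[0,0,0,0,0.45,0.45,0.45,0.45,0.45,0.45],
)

```text
clock: 9.07
position: [634.5, 103.1, 165.6]
ee_rot: [0.708, -0.706, 0.0, -0.0]
contact_force: [-0.5, 0.7, 0.4]
gripper_width: 38.6
```

>>> play_rows(
  travel=[
    [0,0,-0.02],
    [0,0,-0.02],
    [0,0,-0.02],
    [0,0,0],
    [0.04,0.0017,0],
    [0.04,0.0017,0],
    [0.04,0.0017,0],
    [0.04,0.0017,0],
    [0.04,0.0017,0],
    [0.04,0.0017,0],
    [0.04,0,0],
    [0.04,0,0],
  ],
  rotation=[
    [0,0,0],
    [0,0,0],
    [0,0,0],
    [0,0,0],
    [0,0,0],
    [0,0,0],
    [0,0,0],
    [0,0,0],
    [0,0,0],
    [0,0,0],
    [0,0,0],
    [0,0,0],
  ],
  grip=[0.45,0.45,0.45,0.45,0.45,0.45,0.45,0.45,0.45,0.45,0.45,0.45],
)

```text
clock: 10.07
position: [624.3, -218.7, 225.1]
ee_rot: [0.708, -0.706, -0.0, 0.0]
contact_force: [1.3, 0.7, 0.0]
gripper_width: 38.4
```

>>> play_rows(
  travel=[
    [0,0,0],
    [0,0,0],
    [0,0,0],
    [0,0,0],
    [0,0,0],
    [0,0,0],
  ],
  rotation=[
    [0,0,0],
    [0,0,0],
    [0,0,0],
    [0,0,0],
    [0,0,0],
    [0,0,0],
  ],
  grip=[0.45,0.45,0.45,0.45,0.45,0.45],
)

```text
clock: 10.57
position: [625.2, -215.5, 225.5]
ee_rot: [0.709, -0.706, 0.0, -0.0]
contact_force: [-0.1, -0.2, -0.9]
gripper_width: 38.5
```

Run:
```python
from h import *
st();d=grab('side');d0=np.load('side0.npz');a=[cv2.resize(x['image'][155:225,265:335],None,fx=5,fy=5,interpolation=cv2.INTER_CUBIC) for x in(d0,d)]
cv2.imwrite('pics/c4.png',cv2.convertScaleAbs(np.hstack(a),alpha=1.4))
```

```text
10.57 [ 625.2 -215.5  225.5] [ 7.085e-01 -7.057e-01  1.000e-04 -1.000e-04] F [-0.1 -0.2 -0.9] w 38.5
```

View pics/c4.png

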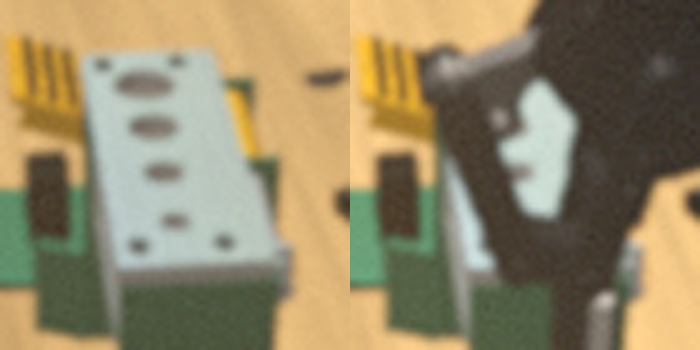

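The arm covers hole_1 in that view; the rest of the plate is clear, and the 2 N weight left the wrist on release. Next comes the 18 mm pin.

>>> play_rows(
  travel=[
    [0.0145,-0.001,0],
    [0,0,0.04],
    [0,0,0.04],
    [0,0,0.04],
    [0,0,0.03],
    [0,0,0.02],
    [0,0,0.02],
    [0,0,0],
    [0,0,0],
    [0,0,0],
    [0,0,0],
  ],
  rotation=[
    [0,0,0],
    [0,0,0],
    [0,0,0],
    [0,0,0],
    [0,0,0],
    [0,0,0],
    [0,0,0],
    [0,0,0],
    [0,0,0],
    [0,0,0],
    [0,0,0],
  ],
  grip=[0.45,0.45,0.45,0.45,0.45,0.45,0.45,0.45,0.45,0.45,0.45],
)

```text
clock: 11.53
position: [627.3, -231.7, 37.4]
ee_rot: [0.708, -0.706, 0.002, -0.001]
contact_force: [-0.1, 0.8, 1.3]
gripper_width: 38.6
```

>>> play_rows(
  travel=[
    [0,0,0],
    [0,0,0],
    [0,0,0],
    [0,0,0],
    [0,0,0],
    [0,0,0],
    [0,0,0],
    [0,0,0],
  ],
  rotation=[
    [0,0,0],
    [0,0,0],
    [0,0,0],
    [0,0,0],
    [0,0,0],
    [0,0,0],
    [0,0,0],
    [0,0,0],
  ],
  grip=[0,0,0,0,0,0,0,0],
)

```text
clock: 12.2
position: [626.9, -231.6, 37.1]
ee_rot: [0.708, -0.706, 0.001, -0.001]
contact_force: [0.4, 0.6, 6.6]
gripper_width: 16.6
```

>>> play_rows(
  travel=[
    [0,0,-0.02],
    [0,0,-0.04],
    [0,0,-0.04],
    [0,0,-0.04],
    [0,0,-0.04],
    [0,0,0],
    [0,0,0],
    [0,0,0],
    [0,0,0],
    [0,0,0],
    [0,0,0],
  ],
  rotation=[
    [0,0,0],
    [0,0,0],
    [0,0,0],
    [0,0,0],
    [0,0,0],
    [0,0,0],
    [0,0,0],
    [0,0,0],
    [0,0,0],
    [0,0,0],
    [0,0,0],
  ],
  grip=[0,0,0,0,0,0,0,0,0,0,0],
)

```text
clock: 13.12
position: [625.3, -231.3, 213.4]
ee_rot: [0.708, -0.706, -0.001, 0.001]
contact_force: [-0.1, -0.3, -0.4]
gripper_width: 16.0
```

Run:
```python
from h import *
s=st();d,x0,y0=zoom('side','c5.png',np.array(s['position'])-[0,0,5],w=60,h=45,k=13,marks=[s['position']])
print(proj(d,s['position']))
```

```text
13.12 [ 625.3 -231.3  213.4] [ 0.7078 -0.7064 -0.0014  0.001 ] F [-0.1 -0.3 -0.4] w 16.0
crop px= 302 +c/13 -.5 227
(np.float64(332.28377526079413), np.float64(246.6790360059999))
```

View pics/c5.png

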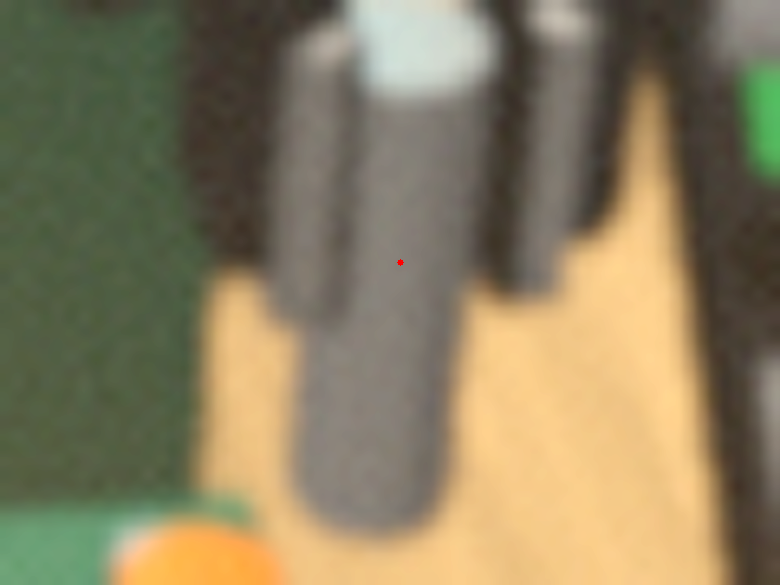

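```bash
cat >> h.py <<'E'
def pinc(d,u,v,zb,r):
    p=onz(d,u,v,zb);o=-np.array(d['R']).T@np.array(d['t']);w=p[:2]-o[:2];return p[:2]+r*w/np.linalg.norm(w)
E
python3 - <<'E'
from h import *
d=np.load('side0.npz')
a=pinc(d,322.8,246.7,186.2,11.5)-[624.9,-185.0];b=pinc(d,330.1,267.7,181.4,9)-[625.3,-231.3]
print('offsets',a,b)
v=HS[1]-HS[0];v*=36/np.linalg.norm(v)
print('TCP target',np.array([634.4,103.2])+a-b+v, v)
E
```

```text
offsets [ 0.60823262 -1.39241474] [0.53993953 3.02428499]
TCP target [632.17930531  62.85614432] [ -2.28898778 -35.92715595]
```

>>> play_rows(
  travel=[
    [-0.037,-0.001,0],
    [-0.037,-0.001,0],
    [-0.037,-0.001,0],
    [-0.037,-0.001,0],
    [-0.037,-0.001,0],
    [-0.037,-0.001,0],
    [-0.037,-0.001,0],
    [-0.035,0,0],
    [0,0,0.013],
    [0,0,0.013],
    [0,0,0],
    [0,0,0],
  ],
  rotation=[
    [0,0,0],
    [0,0,0],
    [0,0,0],
    [0,0,0],
    [0,0,0],
    [0,0,0],
    [0,0,0],
    [0,0,0],
    [0,0,0],
    [0,0,0],
    [0,0,0],
    [0,0,0],
  ],
  grip=[0,0,0,0,0,0,0,0,0,0,0,0],
)

```text
clock: 14.17
position: [631.9, 62.5, 188.3]
ee_rot: [0.708, -0.706, -0.0, 0.001]
contact_force: [0.0, -1.0, -1.2]
gripper_width: 16.1
```

>>> play_rows(
  travel=[
    [0,0,0],
    [0,0,0],
    [0,0,0],
    [0,0,0],
    [0,0,0],
    [0,0,0],
  ],
  rotation=[
    [0,0,0],
    [0,0,0],
    [0,0,0],
    [0,0,0],
    [0,0,0],
    [0,0,0],
  ],
  grip=[0,0,0,0,0,0],
)

```text
clock: 14.67
position: [632.4, 62.4, 189.6]
ee_rot: [0.708, -0.707, 0.0, -0.0]
contact_force: [0.0, 0.6, -1.5]
gripper_width: 16.1
```

Run:
```python
from h import *
s=st();d,x0,y0=zoom('side','c6.png',(631,60,160),w=48,h=36,marks=[(*HS[1],149)])
```

```text
14.67 [632.4  62.4 189.6] [ 7.077e-01 -7.065e-01  1.000e-04 -2.000e-04] F [ 0.   0.6 -1.5] w 16.1
crop px= 271 +c/16 -.5 157
```

View pics/c6.png

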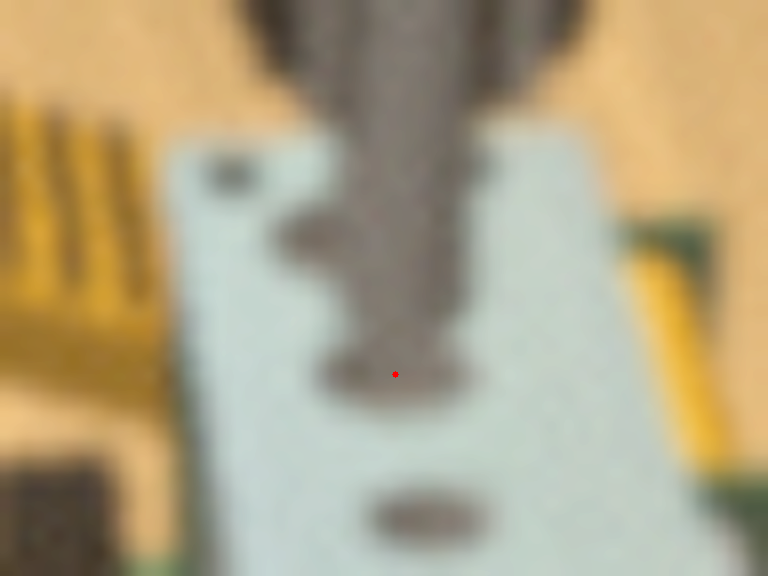

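Run:
```python
from h import *
d=np.load('side0.npz')
print(pinc(d,295.9,178.2,157.6,9),HS[1], proj(d,(*HS[1],149)),proj(d,(*HS[1],157.6)), onz(d,295.9,178.2,157.6))
print(onz(d,295.9,180,157.6))
```

```text
[632.02445754  62.70788484] [630.6  62.1] (np.float64(295.23696339976885), np.float64(179.90516947942825)) (np.float64(295.30546099503283), np.float64(176.20756014159383)) [630.29288431  53.87603033 157.6       ]
[628.96451035  46.73682082 157.6       ]
```

>>> play_rows(
  travel=[
    [0,0.001,0.003],
    [0,0,0.003],
    [0,0,0.001],
    [0,0,0.001],
    [0,0,0.001],
    [0,0,0.001],
    [0,0,0.001],
    [0,0,0],
    [0,0,0],
    [0,0,0],
  ],
  rotation=[
    [0,0,0],
    [0,0,0],
    [0,0,0],
    [0,0,0],
    [0,0,0],
    [0,0,0],
    [0,0,0],
    [0,0,0],
    [0,0,0],
    [0,0,0],
  ],
  grip=[0,0,0,0,0,0,0,0,0,0],
)

```text
clock: 15.55
position: [631.4, 62.6, 178.4]
ee_rot: [0.708, -0.706, 0.0, -0.0]
contact_force: [0.2, 0.2, -1.4]
gripper_width: 16.0
```

>>> play_rows(
  travel=[
    [0,0,0.001],
    [0,0,0.001],
    [0,0,0.001],
    [0,0,0],
    [0,0,0],
  ],
  rotation=[
    [0,0,0],
    [0,0,0],
    [0,0,0],
    [0,0,0],
    [0,0,0],
  ],
  grip=[0,0,0,0,0],
)

```text
clock: 15.97
position: [631.3, 62.6, 175.2]
ee_rot: [0.708, -0.706, -0.0, 0.0]
contact_force: [-1.2, -0.2, -1.3]
gripper_width: 16.0
```

>>> play_rows(
  travel=[
    [0,0,0.001],
    [0,0,0.001],
    [0,0,0.001],
    [0,0,0.001],
    [0,0,0.001],
    [0,0,0.001],
    [0,0,0],
    [0,0,0],
  ],
  rotation=[
    [0,0,0],
    [0,0,0],
    [0,0,0],
    [0,0,0],
    [0,0,0],
    [0,0,0],
    [0,0,0],
    [0,0,0],
  ],
  grip=[0,0,0,0,0,0,0,0],
)

```text
clock: 16.63
position: [631.3, 62.6, 169.2]
ee_rot: [0.708, -0.706, -0.0, 0.0]
contact_force: [-0.1, 0.3, -0.7]
gripper_width: 16.3
```

>>> play_rows(
  travel=[
    [0,0,0.002],
    [0,0,0.002],
    [0,0,0],
    [0,0,0],
    [0,0,0],
    [0,0,0],
    [0,0,0],
    [0,0,0],
    [0,0,0],
  ],
  rotation=[
    [0,0,0],
    [0,0,0],
    [0,0,0],
    [0,0,0],
    [0,0,0],
    [0,0,0],
    [0,0,0],
    [0,0,0],
    [0,0,0],
  ],
  grip=[0,0,0,0.4,0.4,0.4,0.4,0.4,0.4],
)

```text
clock: 17.38
position: [631.4, 62.7, 165.5]
ee_rot: [0.708, -0.706, 0.0, -0.0]
contact_force: [-0.1, -0.4, 0.6]
gripper_width: 34.2
```

>>> play_rows(
  travel=[
    [0,0,-0.02],
    [0,0,-0.02],
    [0,0,-0.01],
    [0.037,0.0004,0],
    [0.037,0.0004,0],
    [0.037,0.0004,0],
    [0.037,0.0004,0],
    [0.037,0.0004,0],
    [0.037,0.0004,0],
    [0.037,0.0004,0],
    [0.037,0.0004,0],
    [0.037,0.0004,0],
  ],
  rotation=[
    [0,0,0],
    [0,0,0],
    [0,0,0],
    [0,0,0],
    [0,0,0],
    [0,0,0],
    [0,0,0],
    [0,0,0],
    [0,0,0],
    [0,0,0],
    [0,0,0],
    [0,0,0],
  ],
  grip=[0.4,0.4,0.4,0.4,0.4,0.4,0.4,0.4,0.4,0.4,0.4,0.4],
)

```text
clock: 18.38
position: [628.1, -272.1, 215.3]
ee_rot: [0.708, -0.706, -0.0, -0.0]
contact_force: [1.4, 1.1, -0.6]
gripper_width: 34.6
```

>>> play_rows(
  travel=[
    [0,0,0],
    [0,0,0],
    [0,0,0],
    [0,0,0],
    [0,0,0],
    [0,0,0],
    [0,0,0],
    [0,0,0],
  ],
  rotation=[
    [0,0,0],
    [0,0,0],
    [0,0,0],
    [0,0,0],
    [0,0,0],
    [0,0,0],
    [0,0,0],
    [0,0,0],
  ],
  grip=[0.4,0.4,0.4,0.4,0.4,0.4,0.4,0.4],
)

```text
clock: 19.05
position: [628.6, -269.6, 215.5]
ee_rot: [0.708, -0.706, 0.0, -0.0]
contact_force: [0.1, 0.0, 0.1]
gripper_width: 34.1
```

>>> play_rows(
  travel=[
    [-0.002,0,0.03],
    [0,0,0.03],
    [0,0,0.03],
    [0,0,0.03],
    [0,0,0.03],
    [0,0,0.02],
    [0,0,0.009],
    [0,0,0],
    [0,0,0],
    [0,0,0],
    [0,0,0],
  ],
  rotation=[
    [0,0,0],
    [0,0,0],
    [0,0,0],
    [0,0,0],
    [0,0,0],
    [0,0,0],
    [0,0,0],
    [0,0,0],
    [0,0,0],
    [0,0,0],
    [0,0,0],
  ],
  grip=[0.4,0.4,0.4,0.4,0.4,0.4,0.4,0.4,0.4,0.4,0.4],
)

```text
clock: 19.97
position: [629.8, -268.7, 38.6]
ee_rot: [0.708, -0.706, 0.002, -0.001]
contact_force: [0.3, -0.0, 0.3]
gripper_width: 34.4
```

>>> play_rows(
  travel=[
    [0,0,0],
    [0,0,0],
    [0,0,0],
    [0,0,0],
    [0,0,0],
    [0,0,0],
    [0,0,0],
    [0,0,0],
  ],
  rotation=[
    [0,0,0],
    [0,0,0],
    [0,0,0],
    [0,0,0],
    [0,0,0],
    [0,0,0],
    [0,0,0],
    [0,0,0],
  ],
  grip=[0,0,0,0,0,0,0,0],
)

```text
clock: 20.63
position: [628.9, -268.6, 37.5]
ee_rot: [0.708, -0.706, 0.001, -0.0]
contact_force: [-0.4, 1.5, 5.7]
gripper_width: 5.9
```

>>> play_rows(
  travel=[
    [0,0,-0.02],
    [0,0,-0.04],
    [0,0,-0.04],
    [0,0,-0.04],
    [0,0,-0.03],
    [0,0,0],
    [0,0,0],
    [0,0,0],
    [0,0,0],
    [0,0,0],
    [0,0,0],
  ],
  rotation=[
    [0,0,0],
    [0,0,0],
    [0,0,0],
    [0,0,0],
    [0,0,0],
    [0,0,0],
    [0,0,0],
    [0,0,0],
    [0,0,0],
    [0,0,0],
    [0,0,0],
  ],
  grip=[0,0,0,0,0,0,0,0,0,0,0],
)

```text
clock: 21.55
position: [627.9, -268.2, 204.6]
ee_rot: [0.708, -0.706, -0.001, 0.001]
contact_force: [-0.7, -0.9, -0.3]
gripper_width: 6.0
```

Run:
```python
from h import *
s=st();d,x0,y0=zoom('side','c7.png',np.array(s['position'])-[0,0,5],w=60,h=45,k=13,marks=[s['position']])
```

```text
21.55 [ 627.9 -268.2  204.6] [ 0.7078 -0.7064 -0.0012  0.0008] F [-0.7 -0.9 -0.3] w 6.0
crop px= 311 +c/13 -.5 251
```

View pics/c7.png

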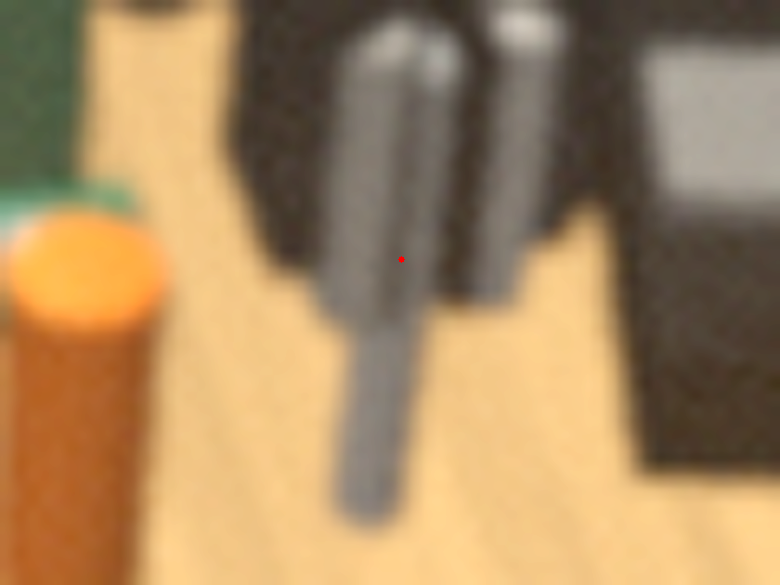

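Run:
```python
from h import *
d=np.load('side0.npz')
b=pinc(d,330.1,267.7,181.4,9)-[625.3,-231.3]
for v in (290.4,290.9,291.4):
  c=pinc(d,338.8,v,172,4)-[627.9,-268.2]
  print('off',c,'rel hole2:',np.array([631.3,62.6])+b-c+2*np.array([-2.35,-35.92]),'side abs',HS[3]-c)
```

```text
off [-0.05106639  1.15629858] rel hole2: [627.19100593  -7.37201358] side abs [625.65106639 -10.85629858]
off [-0.29215869  0.29446991] rel hole2: [627.43209823  -6.51018492] side abs [625.89215869  -9.99446991]
off [-0.53255013 -0.56489395] rel hole2: [627.67248966  -5.65082105] side abs [626.13255013  -9.13510605]
```

>>> play_rows(
  travel=[
    [-0.0374,0.0002,0],
    [-0.0374,0.0002,0],
    [-0.0374,0.0002,0],
    [-0.0374,0.0002,0],
    [-0.0374,0.0002,0],
    [-0.0374,0.0002,0],
    [-0.0374,0,0],
    [0,0,0.01],
    [0,0,0.007],
    [0,0,0],
    [0,0,0],
    [0,0,0],
  ],
  rotation=[
    [0,0,0],
    [0,0,0],
    [0,0,0],
    [0,0,0],
    [0,0,0],
    [0,0,0],
    [0,0,0],
    [0,0,0],
    [0,0,0],
    [0,0,0],
    [0,0,0],
    [0,0,0],
  ],
  grip=[0,0,0,0,0,0,0,0,0,0,0,0],
)

```text
clock: 22.6
position: [626.8, -7.9, 189.2]
ee_rot: [0.707, -0.707, 0.0, 0.0]
contact_force: [-0.1, -0.1, 0.1]
gripper_width: 5.7
```

>>> play_rows(
  travel=[
    [0,0,0],
    [0,0,0],
    [0,0,0],
    [0,0,0],
    [0,0,0],
    [0,0,0],
  ],
  rotation=[
    [0,0,0],
    [0,0,0],
    [0,0,0],
    [0,0,0],
    [0,0,0],
    [0,0,0],
  ],
  grip=[0,0,0,0,0,0],
)

```text
clock: 23.1
position: [626.7, -6.7, 189.4]
ee_rot: [0.708, -0.706, 0.0, -0.0]
contact_force: [1.2, -0.9, -0.5]
gripper_width: 5.7
```

Run:
```python
from h import *
s=st();d,x0,y0=zoom('side','c8.png',(625,-8,155),w=48,h=36,marks=[(*HS[3],149)])
```

```text
23.1 [626.7  -6.7 189.4] [ 7.078e-01 -7.065e-01  0.000e+00 -1.000e-04] F [ 1.2 -0.9 -0.5] w 5.7
crop px= 275 +c/16 -.5 177
```

View pics/c8.png

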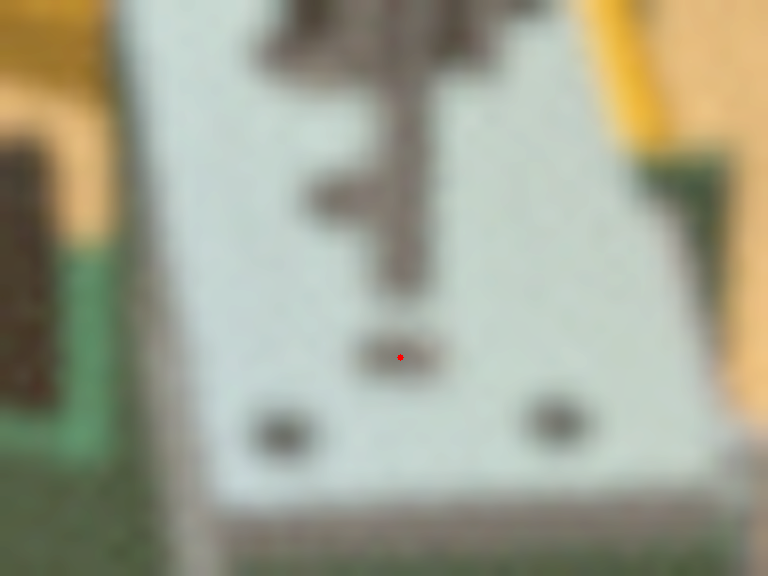

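>>> play_rows(
  travel=[
    [0,0,0.003],
    [0,0,0.003],
    [0,0,0.001],
    [0,0,0.001],
    [0,0,0.001],
    [0,0,0.001],
    [0,0,0],
    [0,0,0],
    [0,0,0],
  ],
  rotation=[
    [0,0,0],
    [0,0,0],
    [0,0,0],
    [0,0,0],
    [0,0,0],
    [0,0,0],
    [0,0,0],
    [0,0,0],
    [0,0,0],
  ],
  grip=[0,0,0,0,0,0,0,0,0],
)

```text
clock: 23.9
position: [626.7, -6.6, 179.5]
ee_rot: [0.708, -0.706, 0.0, -0.0]
contact_force: [0.7, 0.8, -0.4]
gripper_width: 6.0
```

>>> play_rows(
  travel=[
    [0,0,0.001],
    [0,0,0.001],
    [0,0,0],
    [0,0,0],
    [0,0,0],
  ],
  rotation=[
    [0,0,0],
    [0,0,0],
    [0,0,0],
    [0,0,0],
    [0,0,0],
  ],
  grip=[0,0,0,0,0],
)

```text
clock: 24.32
position: [626.7, -6.6, 177.3]
ee_rot: [0.708, -0.706, 0.0, -0.0]
contact_force: [0.4, 0.5, 0.2]
gripper_width: 6.0
```

>>> play_rows(
  travel=[
    [0,0,0.001],
    [0,0,0.001],
    [0,0,0.001],
    [0,0,0],
    [0,0,0],
    [0,0,0],
  ],
  rotation=[
    [0,0,0],
    [0,0,0],
    [0,0,0],
    [0,0,0],
    [0,0,0],
    [0,0,0],
  ],
  grip=[0,0,0,0,0,0],
)

```text
clock: 24.82
position: [626.7, -6.6, 174.3]
ee_rot: [0.708, -0.706, 0.0, 0.0]
contact_force: [0.1, -0.4, -0.3]
gripper_width: 5.8
```

>>> play_rows(
  travel=[
    [0,0,0.001],
    [0,0,0.001],
    [0,0,0.001],
    [0,0,0],
    [0,0,0],
    [0,0,0],
  ],
  rotation=[
    [0,0,0],
    [0,0,0],
    [0,0,0],
    [0,0,0],
    [0,0,0],
    [0,0,0],
  ],
  grip=[0,0,0,0,0,0],
)

```text
clock: 25.32
position: [626.7, -6.6, 171.3]
ee_rot: [0.708, -0.706, -0.0, 0.0]
contact_force: [-0.6, 0.8, 0.1]
gripper_width: 5.8
```

>>> play_rows(
  travel=[
    [0,0,0.003],
    [0,0,0.002],
    [0,0,0],
    [0,0,0],
    [0,0,0],
    [0,0,0],
    [0,0,0],
    [0,0,0],
    [0,0,0],
  ],
  rotation=[
    [0,0,0],
    [0,0,0],
    [0,0,0],
    [0,0,0],
    [0,0,0],
    [0,0,0],
    [0,0,0],
    [0,0,0],
    [0,0,0],
  ],
  grip=[0,0,0,0.4,0.4,0.4,0.4,0.4,0.4],
)

```text
clock: 26.07
position: [626.7, -6.6, 166.4]
ee_rot: [0.708, -0.706, 0.0, -0.0]
contact_force: [-0.0, -0.0, 0.2]
gripper_width: 34.0
```

>>> play_rows(
  travel=[
    [0,0,-0.02],
    [0,0,-0.02],
    [0,0,-0.01],
    [0.0377,-0.0005,0],
    [0.0377,-0.0005,0],
    [0.0377,-0.0005,0],
    [0.0377,-0.0005,0],
    [0.0377,-0.0005,0],
    [0.0377,-0.0005,0],
    [0.0377,-0.0005,0],
    [0.0377,-0.0005,0],
    [0,0,0],
  ],
  rotation=[
    [0,0,0],
    [0,0,0],
    [0,0,0],
    [0,0,0],
    [0,0,0],
    [0,0,0],
    [0,0,0],
    [0,0,0],
    [0,0,0],
    [0,0,0],
    [0,0,0],
    [0,0,0],
  ],
  grip=[0.4,0.4,0.4,0.4,0.4,0.4,0.4,0.4,0.4,0.4,0.4,0.4],
)

```text
clock: 27.07
position: [630.2, -314.4, 215.1]
ee_rot: [-0.705, 0.709, -0.0, -0.001]
contact_force: [0.1, 1.0, 0.1]
gripper_width: 34.0
```

>>> play_rows(
  travel=[
    [0,0,0],
    [0,0,0],
    [0,0,0],
    [0,0,0],
    [0,0,0],
    [0,0,0],
    [0,0,0],
    [0,0,0],
  ],
  rotation=[
    [0,0,0],
    [0,0,0],
    [0,0,0],
    [0,0,0],
    [0,0,0],
    [0,0,0],
    [0,0,0],
    [0,0,0],
  ],
  grip=[0.4,0.4,0.4,0.4,0.4,0.4,0.4,0.4],
)

```text
clock: 27.73
position: [631.4, -307.7, 216.5]
ee_rot: [0.708, -0.706, 0.0, -0.0]
contact_force: [0.0, -0.7, -1.1]
gripper_width: 34.3
```

Down to z≈37, grasp, lift.

>>> play_rows(
  travel=[
    [0,0,0.03],
    [0,0,0.03],
    [0,0,0.03],
    [0,0,0.03],
    [0,0,0.03],
    [0,0,0.02],
    [0,0,0.01],
    [0,0,0],
    [0,0,0],
    [0,0,0],
    [0,0,0],
  ],
  rotation=[
    [0,0,0],
    [0,0,0],
    [0,0,0],
    [0,0,0],
    [0,0,0],
    [0,0,0],
    [0,0,0],
    [0,0,0],
    [0,0,0],
    [0,0,0],
    [0,0,0],
  ],
  grip=[0.4,0.4,0.4,0.4,0.4,0.4,0.4,0.4,0.4,0.4,0.4],
)

```text
clock: 28.65
position: [632.6, -308.6, 38.6]
ee_rot: [0.708, -0.706, 0.002, -0.001]
contact_force: [-0.1, -0.2, 0.6]
gripper_width: 34.1
```

>>> play_rows(
  travel=[
    [0,0,0],
    [0,0,0],
    [0,0,0],
    [0,0,0],
    [0,0,0],
    [0,0,0],
    [0,0,0],
    [0,0,0],
  ],
  rotation=[
    [0,0,0],
    [0,0,0],
    [0,0,0],
    [0,0,0],
    [0,0,0],
    [0,0,0],
    [0,0,0],
    [0,0,0],
  ],
  grip=[0,0,0,0,0,0,0,0],
)

```text
clock: 29.32
position: [632.1, -308.5, 37.9]
ee_rot: [0.708, -0.706, 0.001, -0.0]
contact_force: [-1.1, 0.1, 6.2]
gripper_width: 10.9
```

>>> play_rows(
  travel=[
    [0,0,-0.02],
    [0,0,-0.04],
    [0,0,-0.04],
    [0,0,-0.04],
    [0,0,-0.03],
    [0,0,0],
    [0,0,0],
    [0,0,0],
    [0,0,0],
    [0,0,0],
    [0,0,0],
  ],
  rotation=[
    [0,0,0],
    [0,0,0],
    [0,0,0],
    [0,0,0],
    [0,0,0],
    [0,0,0],
    [0,0,0],
    [0,0,0],
    [0,0,0],
    [0,0,0],
    [0,0,0],
  ],
  grip=[0,0,0,0,0,0,0,0,0,0,0],
)

```text
clock: 30.23
position: [630.7, -308.0, 204.4]
ee_rot: [0.708, -0.706, -0.001, 0.001]
contact_force: [-0.1, 0.0, -0.9]
gripper_width: 11.3
```

Run:
```python
from h import *
s=st();d,x0,y0=zoom('side','c9.png',np.array(s['position'])-[0,0,5],w=60,h=45,k=13,marks=[s['position']])
```

```text
30.23 [ 630.7 -308.   204.4] [ 0.7078 -0.7064 -0.0014  0.0008] F [-0.1  0.  -0.9] w 11.3
crop px= 322 +c/13 -.5 274
```

View pics/c9.png

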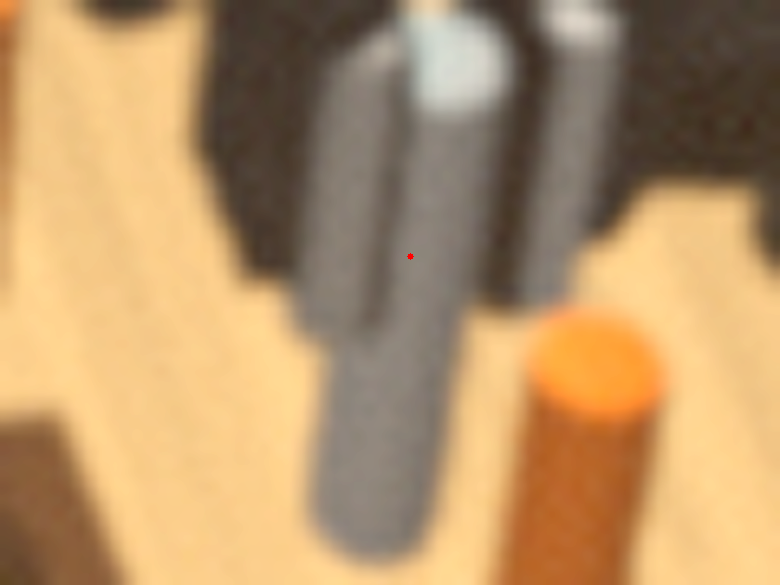

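Run:
```python
from h import *
d=np.load('side0.npz')
a=pinc(d,322.8,246.7,186.2,11.5)-[624.9,-185.0]
b=pinc(d,330.1,267.7,181.4,9)-[625.3,-231.3]
c=pinc(d,338.8,290.9,172.1,4)-[627.9,-268.2]
e=pinc(d,350.1,316.7,171.5,6.5)-[630.7,-308.0]
h1=np.array([634.4,103.2])+a;h2=np.array([631.3,62.6])+b;h4=np.array([626.7,-6.6])+c
print(e,h1,h2,h4,'est h3',(h2+h4)/2,'TCP',(h2+h4)/2-e)
```

```text
[ 0.16929549 -0.78411293] [635.00823262 101.80758526] [631.83993953  65.62428499] [626.37358824  -6.3982998 ] est h3 [629.10676389  29.6129926 ] TCP [628.9374684   30.39710553]
```

>>> play_rows(
  travel=[
    [-0.0376,0.0002,0],
    [-0.0376,0.0002,0],
    [-0.0376,0.0002,0],
    [-0.0376,0.0002,0],
    [-0.0376,0.0002,0],
    [-0.0376,0.0002,0],
    [-0.0376,0.0002,0],
    [-0.0376,0.0002,0],
    [-0.0376,0.0002,0],
    [0,0,0.01],
    [0,0,0.007],
    [0,0,0],
  ],
  rotation=[
    [0,0,0],
    [0,0,0],
    [0,0,0],
    [0,0,0],
    [0,0,0],
    [0,0,0],
    [0,0,0],
    [0,0,0],
    [0,0,0],
    [0,0,0],
    [0,0,0],
    [0,0,0],
  ],
  grip=[0,0,0,0,0,0,0,0,0,0,0,0],
)

```text
clock: 31.28
position: [627.4, 30.3, 186.9]
ee_rot: [0.708, -0.706, -0.001, 0.002]
contact_force: [-0.6, -0.1, -1.3]
gripper_width: 10.6
```

>>> play_rows(
  travel=[
    [0,0,0],
    [0,0,0],
    [0,0,0],
    [0,0,0],
    [0,0,0],
    [0,0,0],
    [0,0,0],
    [0,0,0],
  ],
  rotation=[
    [0,0,0],
    [0,0,0],
    [0,0,0],
    [0,0,0],
    [0,0,0],
    [0,0,0],
    [0,0,0],
    [0,0,0],
  ],
  grip=[0,0,0,0,0,0,0,0],
)

```text
clock: 31.95
position: [628.8, 30.1, 189.4]
ee_rot: [0.708, -0.706, 0.0, -0.0]
contact_force: [-0.5, 0.2, -0.4]
gripper_width: 10.8
```

>>> play_rows(
  travel=[
    [0,0,0.003],
    [0,0,0.003],
    [0,0,0.001],
    [0,0,0.001],
    [0,0,0.001],
    [0,0,0.001],
    [0,0,0.001],
    [0,0,0],
    [0,0,0],
    [0,0,0],
  ],
  rotation=[
    [0,0,0],
    [0,0,0],
    [0,0,0],
    [0,0,0],
    [0,0,0],
    [0,0,0],
    [0,0,0],
    [0,0,0],
    [0,0,0],
    [0,0,0],
  ],
  grip=[0,0,0,0,0,0,0,0,0,0],
)

```text
clock: 32.78
position: [628.8, 30.2, 178.3]
ee_rot: [0.708, -0.706, -0.0, 0.0]
contact_force: [1.2, -0.1, -0.9]
gripper_width: 10.7
```

>>> play_rows(
  travel=[
    [0,0,0.001],
    [0,0,0.001],
    [0,0,0.001],
    [0,0,0],
    [0,0,0],
    [0,0,0],
  ],
  rotation=[
    [0,0,0],
    [0,0,0],
    [0,0,0],
    [0,0,0],
    [0,0,0],
    [0,0,0],
  ],
  grip=[0,0,0,0,0,0],
)

```text
clock: 33.28
position: [628.7, 30.2, 175.2]
ee_rot: [0.708, -0.706, -0.0, 0.0]
contact_force: [-0.2, -0.7, -0.7]
gripper_width: 11.0
```

>>> play_rows(
  travel=[
    [0,0,0.002],
    [0,0,0.002],
    [0,0,0.002],
    [0,0,0],
    [0,0,0],
  ],
  rotation=[
    [0,0,0],
    [0,0,0],
    [0,0,0],
    [0,0,0],
    [0,0,0],
  ],
  grip=[0,0,0,0,0],
)

```text
clock: 33.7
position: [628.6, 30.2, 169.0]
ee_rot: [0.708, -0.706, -0.0, 0.0]
contact_force: [0.6, -0.6, -0.8]
gripper_width: 10.8
```

>>> play_rows(
  travel=[
    [0,0,0.002],
    [0,0,0.001],
    [0,0,0],
    [0,0,0],
    [0,0,0],
    [0,0,0],
    [0,0,0],
    [0,0,0],
    [0,0,0],
  ],
  rotation=[
    [0,0,0],
    [0,0,0],
    [0,0,0],
    [0,0,0],
    [0,0,0],
    [0,0,0],
    [0,0,0],
    [0,0,0],
    [0,0,0],
  ],
  grip=[0,0,0,0.4,0.4,0.4,0.4,0.4,0.4],
)

```text
clock: 34.45
position: [628.8, 30.3, 166.4]
ee_rot: [0.708, -0.706, 0.0, -0.0]
contact_force: [0.2, -0.1, -0.3]
gripper_width: 33.9
```

>>> play_rows(
  travel=[
    [0,0,-0.02],
    [0,0,-0.02],
    [0,0,-0.02],
    [-0.033,0.028,0],
    [-0.033,0.028,0],
    [-0.033,0.028,0],
    [-0.033,0.028,0],
    [-0.033,0.028,0],
    [-0.033,0.028,0],
    [0,0,0],
    [0,0,0],
    [0,0,0],
  ],
  rotation=[
    [0,0,0],
    [0,0,0],
    [0,0,0],
    [0,0,0],
    [0,0,0],
    [0,0,0],
    [0,0,0],
    [0,0,0],
    [0,0,0],
    [0,0,0],
    [0,0,0],
    [0,0,0],
  ],
  grip=[0.4,0.4,0.4,0.4,0.4,0.4,0.4,0.4,0.4,0.4,0.4,0.4],
)

```text
clock: 35.45
position: [466.7, 220.8, 226.6]
ee_rot: [0.708, -0.706, 0.0, -0.0]
contact_force: [-0.3, -0.5, -0.5]
gripper_width: 34.4
```

Run:
```python
from h import *
st();t=grab('top');s=grab('side')
a=cv2.resize(s['image'][150:300,150:340],None,fx=4,fy=4,interpolation=cv2.INTER_CUBIC)
cv2.imwrite('pics/c10.png',cv2.convertScaleAbs(a,alpha=1.4))
for n,d in(('t1',t),('s1',s)): np.savez(n+'.npz',**d)
cv2.imwrite('pics/t1.png',t['image'])
```

```text
35.45 [466.7 220.8 226.6] [ 7.081e-01 -7.061e-01  1.000e-04 -2.000e-04] F [-0.3 -0.5 -0.5] w 34.4
```

View pics/c10.png

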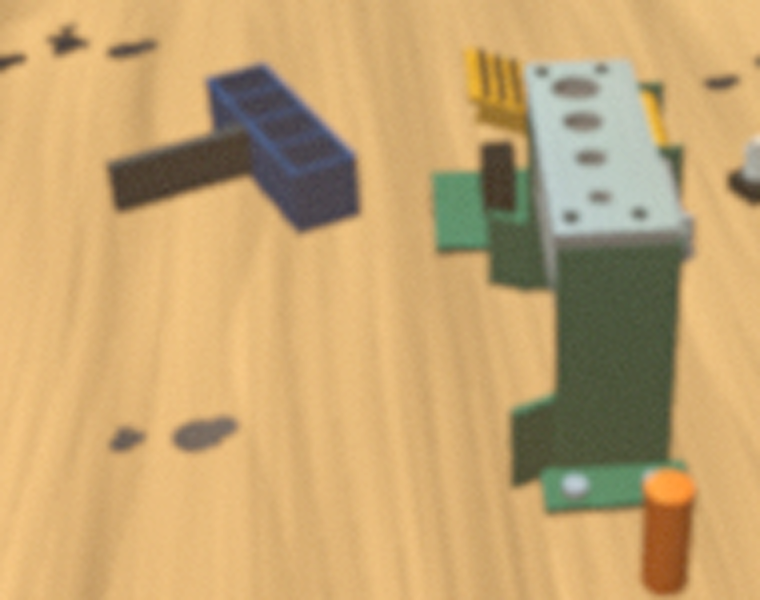

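All four holes are empty with nothing on the plate, so the four pins have dropped. The bin is still in front, at side px of about (220,180). Now bin, bay and tape geometry.

Run:
```python
from h import *
s=np.load('s1.npz');t0=np.load('top0.npz');s0=np.load('side0.npz');t=np.load('t1.npz')
c=lambda x,y:(150+x/4-.5,150+y/4-.5)
for n,p,z in(('BR?',(357,153),45),('FR',(298,170),45),('BL',(265,65),45),('FL',(208,80),45),('foot FR',(300,231),0),('foot BR',(358,213),0),('bar end top',(111,163),44),('bar bot',(118,210),8)):
    print(n,onz(s,*c(*p),z).round(1)[:2])
def blue(d,z):
    h=cv2.cvtColor(d['image'],cv2.COLOR_BGR2HSV).astype(int);m=((h[...,0]>98)&(h[...,0]<125)&(h[...,1]>90)).astype(np.uint8)
    for k in cv2.findContours(m,0,2)[0]:
        if cv2.contourArea(k)>60:
            r=cv2.minAreaRect(k);print(r,cv2.contourArea(k),onz(d,*r[0],z).round(1))
for d in (s0,s,t0,t): print('-');blue(d,45)
diff=cv2.absdiff(s['image'],s0['image'])[150:230,160:260].max();print('side diff in bin area',diff)
# bar in top0: dark pixels near
g=cv2.cvtColor(t0['image'],cv2.COLOR_BGR2HSV);m=((g[...,2]<75))[245:310,160:200].astype(np.uint8)
for k in cv2.findContours(m,0,2)[0]:
    if cv2.contourArea(k)>15:
        r=cv2.minAreaRect(k+np.array([160,245]));print('dark',r,[onz(t0,*p,44).round(1)[:2] for p in cv2.boxPoints(r)])
# tape inner/outer
h=cv2.cvtColor(t0['image'],cv2.COLOR_BGR2HSV);m=((h[...,0]>15)&(h[...,0]<30)&(h[...,1]>150)&(h[...,2]>100)).astype(np.uint8)
for k in cv2.findContours(m,0,2)[0]:
    if cv2.contourArea(k)>3000:
        r=cv2.minAreaRect(k);print('tape',r);print([onz(t0,*p,0).round(1)[:2] for p in cv2.boxPoints(r)])
        h=cv2.approxPolyDP(k,8,True)[:,0];print([onz(t0,*map(float,p),0).round(1)[:2] for p in h])
        hh=np.zeros(m.shape,np.uint8)
```

```text
BR? [519.3 224.5]
FR [482.3 210. ]
BL [464.1 352.4]
FL [425.7 336.7]
foot FR [479.7 210.5]
foot BR [517.1 225.5]
bar end top [367.7 238.4]
bar bot [366.6 240.6]
-
((239.0179443359375, 107.84115600585938), (7.463354110717773, 38.21027374267578), 86.98721313476562) 186.5 [556.3 807.6  45. ]
-
((240.54615783691406, 107.83076477050781), (7.488452434539795, 35.16799545288086), 86.8201675415039) 174.0 [561.9 806.8  45. ]
-
((168.15383911132812, 257.76922607421875), (16.461538314819336, 60.15385055541992), 67.38013458251953) 793.0 [470.5 280.7  45. ]
((28.672584533691406, 225.32241821289062), (40.011112213134766, 54.63632583618164), 1.9091525077819824) 2004.5 [554.7 617.6  45. ]
-
((189.7672119140625, 248.45687866210938), (15.625468254089355, 12.86803150177002), 66.80140686035156) 161.0 [491.7 229.   45. ]
((28.592166900634766, 225.2740478515625), (40.09791946411133, 54.549163818359375), 1.6365771293640137) 2009.5 [554.8 617.8  45. ]
side diff in bin area 9
dark ((179.5, 273.0), (56.0, 39.0), 90.0) [array([501.4, 300.5]), array([499.6, 207.1]), array([367. , 207.6]), array([368.8, 299.9])]
tape ((385.22802734375, 274.266845703125), (86.30870056152344, 85.57816314697266), 7.4958577156066895)
[array([ 332.2, -124.6]), array([ 541. , -159.7]), array([ 508.3, -374.6]), array([ 299.6, -335.5])]
[array([ 539. , -162.1]), array([ 334.7, -130. ]), array([ 300.5, -332. ]), array([ 507.2, -365.4])]
```

>>> play_rows(
  travel=[
    [0,0,0],
    [0,0,0],
    [0,0,0],
    [0,0,0],
    [0,0,0],
    [0,0,0],
    [0,0,0],
    [0,0,0],
    [0,0,0],
    [0,0,0],
    [0,0,0],
    [0,0,0],
  ],
  rotation=[
    [0,0,-0.123],
    [0,0,-0.123],
    [0,0,-0.123],
    [0,0,-0.123],
    [0,0,-0.123],
    [0,0,-0.123],
    [0,0,-0.123],
    [0,0,-0.123],
    [0,0,-0.123],
    [0,0,-0.123],
    [0,0,-0.123],
    [0,0,-0.123],
  ],
  grip=[0.4,0.4,0.4,0.4,0.4,0.4,0.4,0.4,0.4,0.4,0.4,0.4],
)

```text
clock: 36.55
position: [467.6, 219.1, 226.0]
ee_rot: [0.999, -0.045, -0.0, 0.0]
contact_force: [0.1, -0.1, 0.1]
gripper_width: 34.1
```

>>> play_rows(
  travel=[
    [0,0,0],
    [0,0,0],
    [0,0,0],
    [0,0,0],
    [-0.0333,-0.0266,0],
    [-0.0333,-0.0266,0],
    [0,0,0],
    [0,0,0],
    [0,0,0],
    [0,0,0],
    [0,0,0],
    [0,0,0],
  ],
  rotation=[
    [0,0,-0.123],
    [0,0,-0.123],
    [0,0,-0.123],
    [0,0,-0.123],
    [0,0,0],
    [0,0,0],
    [0,0,0],
    [0,0,0],
    [0,0,0],
    [0,0,0],
    [0,0,0],
    [0,0,0],
  ],
  grip=[0.4,0.4,0.4,0.4,0.4,0.4,0.4,0.4,0.4,0.4,0.4,0.4],
)

```text
clock: 37.55
position: [387.3, 242.7, 226.1]
ee_rot: [0.98, 0.197, -0.0, 0.0]
contact_force: [0.8, 0.5, 0.1]
gripper_width: 34.1
```

Run:
```python
from h import *
s=st();M=Ro.from_quat(s['ee_rot']).as_matrix();print(np.degrees(np.arctan2(M[1,0],M[0,0])),np.round(s['joints'],2));g=np.array([384.4,244.3,9])
print('tool delta',M.T@(g-s['position']))
d=np.load('side0.npz');e=grab('side');print('bin diff',cv2.absdiff(e['image'],d['image'])[160:210,165:250].max())
t=np.load('top0.npz')
for p in((240,181.7),(256,182.3),(272.3,183),(288.3,184)): print(onz(t,*p,149).round(1))
```

```text
37.55 [387.3 242.7 226.1] [ 9.803e-01  1.973e-01 -1.000e-04  2.000e-04] F [0.8 0.5 0.1] w 34.1
22.76331643375491 [ 0.92  0.1  -0.39  0.   -1.08  1.05]
tool delta [ -1.98316962  -2.62447579 217.07714757]
bin diff 10
[633.6 100.5 149. ]
[631.6  65.  149. ]
[629.4  28.8 149. ]
[626.5  -6.7 149. ]
```

>>> play_rows(
  travel=[
    [-0.002,-0.0026,0.04],
    [0,0,0.04],
    [0,0,0.04],
    [0,0,0.04],
    [0,0,0.03],
    [0,0,0.015],
    [0,0,0.009],
    [0,0,0],
    [0,0,0],
    [0,0,0],
    [0,0,0],
    [0,0,0],
  ],
  rotation=[
    [0,0,0],
    [0,0,0],
    [0,0,0],
    [0,0,0],
    [0,0,0],
    [0,0,0],
    [0,0,0],
    [0,0,0],
    [0,0,0],
    [0,0,0],
    [0,0,0],
    [0,0,0],
  ],
  grip=[0.4,0.4,0.4,0.4,0.4,0.4,0.4,0.4,0.4,0.4,0.4,0.4],
)

```text
clock: 38.6
position: [384.2, 245.5, 13.5]
ee_rot: [0.98, 0.198, 0.001, -0.001]
contact_force: [-0.9, 0.4, 0.1]
gripper_width: 34.3
```

>>> play_rows(
  travel=[
    [0,0,0],
    [0,0,0],
    [0,0,0],
    [0,0,0],
    [0,0,0],
    [0,0,0],
    [0,0,0],
    [0,0,0],
    [0,0,0],
  ],
  rotation=[
    [0,0,0],
    [0,0,0],
    [0,0,0],
    [0,0,0],
    [0,0,0],
    [0,0,0],
    [0,0,0],
    [0,0,0],
    [0,0,0],
  ],
  grip=[0,0,0,0,0,0,0,0,0],
)

```text
clock: 39.35
position: [383.7, 245.0, 12.7]
ee_rot: [0.98, 0.198, 0.0, -0.0]
contact_force: [-1.7, -0.3, 5.2]
gripper_width: 11.2
```

```bash
cat >> h.py <<'E'
def yaw(s):
    M=Ro.from_quat(s['ee_rot']).as_matrix();return np.arctan2(M[1,0],M[0,0]),M
def to(s,g):
    a,M=yaw(s);print('yaw',a.round(4),'tool delta',(M.T@(np.array(g)-s['position'])).round(1))
E
python3 - <<'E'
from h import *
s=st();y,M=yaw(s);dy=-.072-y
p=np.array(s['position'][:2]);print('yaw',y,'turn tool z',-dy)
f=np.array([np.cos(-.072),np.sin(-.072)]);g=np.array([630.3,46.5])-95*f   # home TCP
print('home TCP',g,'stage',g-155*f)
E
```

```text
39.35 [383.7 245.   12.7] [ 9.801e-01  1.983e-01  3.000e-04 -2.000e-04] F [-1.7 -0.3  5.2] w 11.2
yaw 0.399278995349063 turn tool z 0.47127899534906303
home TCP [535.54613364  53.33409177] stage [380.94772011  64.48445203]
```

>>> play_rows(
  travel=[
    [0,0,0],
    [0,0,0],
    [0,0,0],
    [0,0,0],
    [0,0,0],
    [0,0,0],
    [0,0,0],
    [0,0,0],
    [0,0,0],
    [0,0,0],
    [0,0,0],
  ],
  rotation=[
    [0,0,0.059],
    [0,0,0.059],
    [0,0,0.059],
    [0,0,0.059],
    [0,0,0.059],
    [0,0,0.059],
    [0,0,0.059],
    [0,0,0.058],
    [0,0,0],
    [0,0,0],
    [0,0,0],
  ],
  grip=[0,0,0,0,0,0,0,0,0,0,0],
)

```text
clock: 40.27
position: [384.5, 245.8, 12.8]
ee_rot: [0.999, -0.035, 0.001, -0.001]
contact_force: [1.9, 1.6, 3.0]
gripper_width: 11.1
```

>>> play_rows(
  travel=[
    [0.0033,0.02,0],
    [0.0033,0.02,0],
    [0.0033,0.02,0],
    [0.0033,0.02,0],
    [0.0033,0.02,0],
    [0.0033,0.02,0],
    [0.0033,0.02,0],
    [0.0033,0.02,0],
    [0.003,0.02,0],
    [0,0,0],
    [0,0,0],
    [0,0,0],
  ],
  rotation=[
    [0,0,0],
    [0,0,0],
    [0,0,0],
    [0,0,0],
    [0,0,0],
    [0,0,0],
    [0,0,0],
    [0,0,0],
    [0,0,0],
    [0,0,0],
    [0,0,0],
    [0,0,0],
  ],
  grip=[0,0,0,0,0,0,0,0,0,0,0,0],
)

```text
clock: 41.27
position: [399.6, 61.9, 12.6]
ee_rot: [0.999, -0.037, -0.0, 0.0]
contact_force: [2.0, -5.6, 7.7]
gripper_width: 10.9
```

Run:
```python
from h import *
s=st();f=np.array([np.cos(-.072),np.sin(-.072)]);g=np.array([630.3,46.5])-95*f;to(s,[*g,12.7])
d=grab('side');a=cv2.resize(d['image'][155:285,190:340],None,fx=5,fy=5,interpolation=cv2.INTER_CUBIC)[:600]
cv2.imwrite('pics/c11.png',cv2.convertScaleAbs(a,alpha=1.4));np.savez('s2.npz',**d)
t=grab('top');np.savez('t2.npz',**t);h=cv2.cvtColor(t['image'],cv2.COLOR_BGR2HSV).astype(int);m=((h[...,0]>98)&(h[...,0]<125)&(h[...,1]>90)).astype(np.uint8);m[:,:100]=0
for k in cv2.findContours(m,0,2)[0]:
    if cv2.contourArea(k)>60:
        r=cv2.minAreaRect(k);print(r,[onz(t,*p,45).round(1)[:2] for p in cv2.boxPoints(r)])
```

```text
41.27 [399.6  61.9  12.6] [ 9.993e-01 -3.710e-02 -3.000e-04  3.000e-04] F [ 2.  -5.6  7.7] w 10.9
yaw -0.0743 tool delta [136.2  -1.5  -0.2]
((262.6089782714844, 246.25680541992188), (56.63949203491211, 15.532193183898926), 3.5763344764709473) [array([480.6, 123.6]), array([517.7, 120.9]), array([506.5, -14.8]), array([469.4, -11.6])]
```

View pics/c11.png

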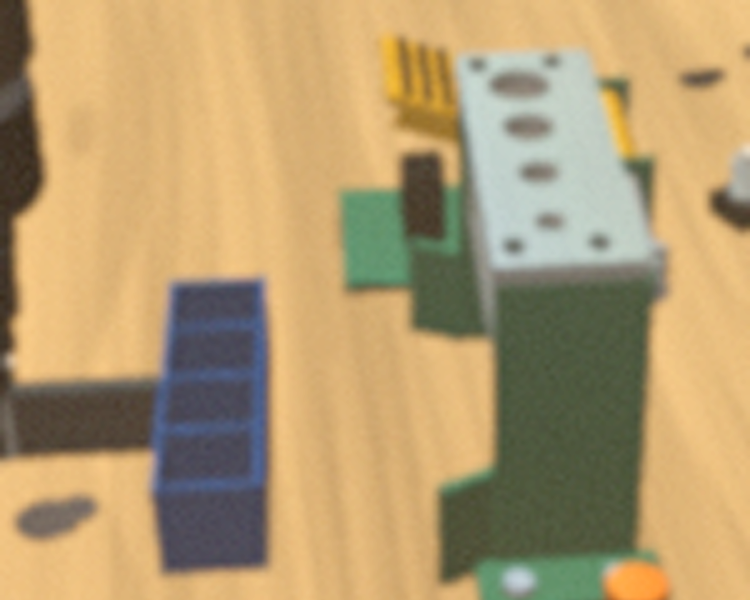

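Run:
```python
from h import *
s=np.load('s2.npz');c=lambda x,y:(190+x/5-.5,155+y/5-.5)
P=[onz(s,*c(*p),45)[:2] for p in((173,283),(265,281),(265,485),(155,490))];print(np.round(P,1),np.mean(P,0))
print('feet',onz(s,*c(163,572),0).round(1),onz(s,*c(266,567),0).round(1))
for p,z in(((440,490),50),((441,580),0),((413,328),0),((413,245),50)): print('lip',p,onz(s,*c(*p),z).round(1)[:2])
for p in((458,55),(588,50),(652,266),(490,275)): print('plate',onz(s,*c(*p),149).round(1)[:2])
```

```text
[[479.9 126.3]
 [521.4 121.3]
 [511.3 -21.6]
 [468.3 -18. ]] [495.20592591  52.01882062]
feet [467.5 -16.1   0. ] [509.2 -19.6   0. ]
lip (440, 490) [578.2 -41.2]
lip (441, 580) [578.5 -38.2]
lip (413, 328) [590.6 136.8]
lip (413, 245) [590.9 132.8]
plate [611.7 128.8]
plate [668.4 124.5]
plate [656.4 -45. ]
plate [597.3 -41.4]
```

>>> play_rows(
  travel=[
    [0,-0.002,0],
    [0.016,0,0],
    [0.016,0,0],
    [0.016,0,0],
    [0.016,0,0],
    [0.016,0,0],
    [0,0,0],
    [0,0,0],
    [0,0,0],
  ],
  rotation=[
    [0,0,0],
    [0,0,0],
    [0,0,0],
    [0,0,0],
    [0,0,0],
    [0,0,0],
    [0,0,0],
    [0,0,0],
    [0,0,0],
  ],
  grip=[0,0,0,0,0,0,0,0,0],
)

```text
clock: 42.12
position: [479.4, 59.2, 12.0]
ee_rot: [0.999, -0.036, -0.0, 0.0]
contact_force: [0.9, -0.8, 0.6]
gripper_width: 11.3
```

>>> play_rows(
  travel=[
    [0.006,0,0],
    [0.006,0,0],
    [0.006,0,0],
    [0.006,0,0],
    [0,0,0],
    [0,0,0],
    [0,0,0],
  ],
  rotation=[
    [0,0,0],
    [0,0,0],
    [0,0,0],
    [0,0,0],
    [0,0,0],
    [0,0,0],
    [0,0,0],
  ],
  grip=[0,0,0,0,0,0,0],
)

```text
clock: 42.7
position: [502.2, 56.9, 12.1]
ee_rot: [0.999, -0.036, -0.002, 0.001]
contact_force: [-2.9, -2.7, 4.8]
gripper_width: 11.5
```

Run:
```python
from h import *
s=st();f=np.array([np.cos(-.072),np.sin(-.072)]);g=np.array([630.3,46.9])-95*f;to(s,[*g,12.7])
```

```text
42.7 [502.2  56.9  12.1] [ 9.993e-01 -3.620e-02 -1.500e-03  6.000e-04] F [-2.9 -2.7  4.8] w 11.5
yaw -0.0724 tool delta [33.5  0.8 -0.7]
```

>>> play_rows(
  travel=[
    [0.006,0,0],
    [0.006,0,0],
    [0.006,0,0],
    [0.006,0,0],
    [0,0,0],
    [0,0,0],
  ],
  rotation=[
    [0,0,0],
    [0,0,0],
    [0,0,0],
    [0,0,0],
    [0,0,0],
    [0,0,0],
  ],
  grip=[0,0,0,0,0,0],
)

```text
clock: 43.2
position: [526.6, 55.1, 12.1]
ee_rot: [0.999, -0.036, -0.001, 0.001]
contact_force: [-1.2, -4.0, 4.1]
gripper_width: 10.7
```

>>> play_rows(
  travel=[
    [0.002,0,0],
    [0.002,0,0],
    [0.002,0,0],
    [0.001,0,0],
    [0,0,0],
    [0,0,0],
  ],
  rotation=[
    [0,0,0],
    [0,0,0],
    [0,0,0],
    [0,0,0],
    [0,0,0],
    [0,0,0],
  ],
  grip=[0,0,0,0,0,0],
)

```text
clock: 43.7
position: [532.5, 54.6, 12.0]
ee_rot: [0.999, -0.036, -0.002, 0.001]
contact_force: [-5.9, -3.5, 6.0]
gripper_width: 11.4
```

>>> play_rows(
  travel=[
    [0.001,0,0],
    [0.001,0,0],
    [0,0,0],
    [0,0,0],
    [0,0,0],
  ],
  rotation=[
    [0,0,0],
    [0,0,0],
    [0,0,0],
    [0,0,0],
    [0,0,0],
  ],
  grip=[0,0,0,0,0],
)

```text
clock: 44.12
position: [534.4, 54.5, 12.1]
ee_rot: [0.999, -0.036, -0.002, 0.001]
contact_force: [-5.3, -2.1, 5.9]
gripper_width: 11.6
```

Run:
```python
from h import *
s=st();f=np.array([np.cos(-.072),np.sin(-.072)]);g=np.array([630.3,46.9])-95*f;to(s,[*g,12.7])
```

```text
44.12 [534.4  54.5  12.1] [ 9.993e-01 -3.620e-02 -2.300e-03  8.000e-04] F [-5.3 -2.1  5.9] w 11.6
yaw -0.0724 tool delta [ 1.2  0.7 -0.6]
```

>>> play_rows(
  travel=[
    [0.001,0,0],
    [0.001,0,0],
    [0,0,0],
    [0,0,0],
  ],
  rotation=[
    [0,0,0],
    [0,0,0],
    [0,0,0],
    [0,0,0],
  ],
  grip=[0,0,0,0],
)

```text
clock: 44.45
position: [535.1, 54.2, 12.1]
ee_rot: [0.999, -0.036, -0.004, 0.001]
contact_force: [-9.6, -1.8, 9.1]
gripper_width: 11.1
```

>>> play_rows(
  travel=[
    [0.001,0,0],
    [0.001,0,0],
    [0,0,0],
    [0,0,0],
  ],
  rotation=[
    [0,0,0],
    [0,0,0],
    [0,0,0],
    [0,0,0],
  ],
  grip=[0,0,0,0],
)

```text
clock: 44.78
position: [535.2, 53.9, 12.0]
ee_rot: [0.999, -0.036, -0.005, 0.002]
contact_force: [-13.9, -0.2, 14.9]
gripper_width: 11.4
```

>>> play_rows(
  travel=[
    [-0.002,0,0],
    [0,0,0],
    [0,0,0],
    [0,0,0],
    [0,0,0],
    [0,0,-0.02],
    [0,0,-0.04],
    [0,0,-0.04],
    [0,0,-0.04],
    [0,0,-0.04],
    [0,0,0],
    [0,0,0],
  ],
  rotation=[
    [0,0,0],
    [0,0,0],
    [0,0,0],
    [0,0,0],
    [0,0,0],
    [0,0,0],
    [0,0,0],
    [0,0,0],
    [0,0,0],
    [0,0,0],
    [0,0,0],
    [0,0,0],
  ],
  grip=[0,0.35,0.35,0.35,0.35,0.35,0.35,0.35,0.35,0,0,0],
)

```text
clock: 45.78
position: [540.5, 55.9, 195.2]
ee_rot: [0.999, -0.036, 0.003, -0.002]
contact_force: [0.3, -0.6, -0.2]
gripper_width: -0.2
```

Run:
```python
from h import *
t=np.load('top0.npz');s0=np.load('side0.npz')
a=onz(t,179.3,204.3,99);b=onz(t,206.7,206.7,99);f=np.array([np.cos(-.072),np.sin(-.072)])
print(a,b);m=(a+b)[:2]/2;pad=m+25*.936*f;print('pad',pad)
s=st();to(s,[*pad,125])
d=grab('side');t1=grab('top','t3.png');np.savez('s3.npz',**d);np.savez('t3.npz',**t1)
h=cv2.cvtColor(t1['image'],cv2.COLOR_BGR2HSV).astype(int);m=((h[...,0]>15)&(h[...,0]<30)&(h[...,1]>150)&(h[...,2]>100)).astype(np.uint8)[140:225,170:225]
k=max(cv2.findContours(m,0,2)[0],key=cv2.contourArea)+np.array([170,140]);r=cv2.minAreaRect(k);print(r,cv2.boxPoints(r).round(1))
dep=t1['depth'];bx=t1['depth'][205:211,185:203];print('depth pad row', [ (int(v),float(np.median(dep[v,190:200]))) for v in(185,190,195,200,205)])
for v in (185,195,200,203):
    o,w=ray(t1,193,v);print(v,(o+w*np.median(dep[v,190:197])).round(1))
```

```text
[591.90935332 244.32254503  99.        ] [585.11689225 181.10881687  99.        ]
pad [611.85249619 211.03233624]
45.78 [540.5  55.9 195.2] [ 0.9994 -0.0358  0.0033 -0.0016] F [ 0.3 -0.6 -0.2] w -0.2
yaw -0.0717 tool delta [  59.6 -159.6   71.1]
((194.93527221679688, 181.13050842285156), (28.053794860839844, 49.98089599609375), 7.943471908569336) [[177.6 203.9]
 [184.5 154.4]
 [212.3 158.3]
 [205.4 207.8]]
depth pad row [(185, 1166.272705078125), (190, 1161.960693359375), (195, 1158.388427734375), (200, 1148.6494140625), (205, 738.09814453125)]
185 [638.1 214.2  88.9]
195 [613.5 213.2  95.5]
200 [600.8 212.1 102.8]
203 [593.5 211.7 105.2]
```

>>> play_rows(
  travel=[
    [0.012,-0.0314,0],
    [0.012,-0.0314,0],
    [0.012,-0.0314,0],
    [0.012,-0.0314,0],
    [0.012,-0.0314,0],
    [0,0,0],
    [0,0,0],
    [0,0,0],
    [0,0,0],
    [0,0,0],
  ],
  rotation=[
    [0,0,0],
    [0,0,0],
    [0,0,0],
    [0,0,0],
    [0,0,0],
    [0,0,0],
    [0,0,0],
    [0,0,0],
    [0,0,0],
    [0,0,0],
  ],
  grip=[0,0,0,0,0,0,0,0,0,0],
)

```text
clock: 46.72
position: [609.5, 206.2, 192.0]
ee_rot: [0.999, -0.036, -0.0, 0.0]
contact_force: [0.3, 0.1, -0.4]
gripper_width: -0.1
```

Run:
```python
from h import *
s=st();to(s,[612,212,100])
d=grab('side');k=5;x0,y0=230,150
a=cv2.convertScaleAbs(cv2.resize(d['image'][y0:270,x0:340],None,fx=k,fy=k,interpolation=cv2.INTER_CUBIC),alpha=1.8)
f=np.array([np.cos(-.072),np.sin(-.072)]);l=np.array([-f[1],f[0]]);o=np.array([630.3,44.1])
for gx,gy,z in((-115,6,44),(-115,-6,44),(-22,-73.5,45),(-22,-73.5,0),(-115,-6,8)):
    p=proj(d,(*(o+gx*f+gy*l),z));cv2.circle(a,(int((p[0]+.5-x0)*k),int((p[1]+.5-y0)*k)),3,(0,0,255),-1)
cv2.imwrite('pics/c12.png',a)
```

```text
46.72 [609.5 206.2 192. ] [ 9.993e-01 -3.650e-02 -4.000e-04  3.000e-04] F [ 0.3  0.1 -0.4] w -0.1
yaw -0.0729 tool delta [ 2.2 -6.  92. ]
```

View pics/c12.png

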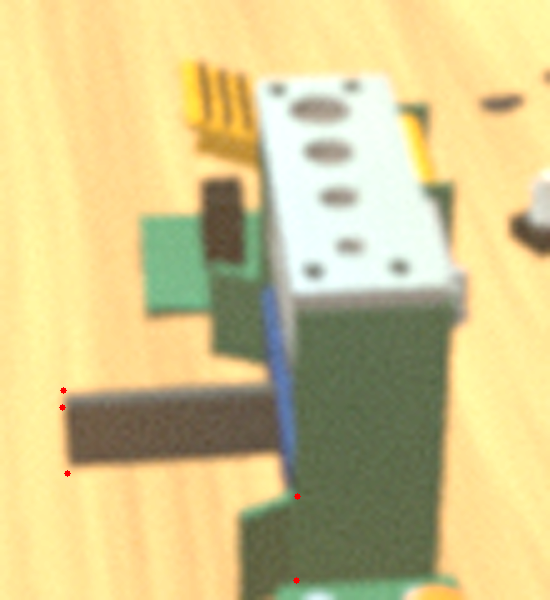

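Bar end (68,425) is within about 1 px of its home position, and the bin front is flush under the gate, so the bin is home. Press the pedal.

>>> play_rows(
  travel=[
    [0.002,-0.006,0.03],
    [0,0,0.03],
    [0,0,0.025],
    [0,0,0.005],
    [0,0,0.005],
    [0,0,0.005],
    [0,0,0.005],
    [0,0,0],
    [0,0,0],
  ],
  rotation=[
    [0,0,0],
    [0,0,0],
    [0,0,0],
    [0,0,0],
    [0,0,0],
    [0,0,0],
    [0,0,0],
    [0,0,0],
    [0,0,0],
  ],
  grip=[0,0,0,0,0,0,0,0,0],
)

```text
clock: 47.52
position: [613.7, 213.6, 90.0]
ee_rot: [0.999, -0.036, 0.002, -0.001]
contact_force: [0.1, -0.6, 4.6]
gripper_width: -0.1
```

>>> play_rows(
  travel=[
    [0,0,0.005],
    [0,0,0.005],
    [0,0,0.005],
    [0,0,0.003],
    [0,0,0],
    [0,0,0],
    [0,0,0],
  ],
  rotation=[
    [0,0,0],
    [0,0,0],
    [0,0,0],
    [0,0,0],
    [0,0,0],
    [0,0,0],
    [0,0,0],
  ],
  grip=[0,0,0,0,0,0,0],
)

```text
clock: 48.1
position: [612.4, 213.9, 72.0]
ee_rot: [0.999, -0.036, 0.001, -0.001]
contact_force: [-5.3, 0.6, 8.1]
gripper_width: -0.0
```

>>> play_rows(
  travel=[
    [0,0,0.003],
    [0,0,0.003],
    [0,0,0.003],
    [0,0,0.001],
    [0,0,0],
    [0,0,0],
  ],
  rotation=[
    [0,0,0],
    [0,0,0],
    [0,0,0],
    [0,0,0],
    [0,0,0],
    [0,0,0],
  ],
  grip=[0,0,0,0,0,0],
)

```text
clock: 48.6
position: [611.7, 214.0, 62.3]
ee_rot: [0.999, -0.036, 0.0, -0.0]
contact_force: [-7.3, 1.0, 11.7]
gripper_width: 0.1
```

>>> play_rows(
  travel=[
    [0,0,0.001],
    [0,0,0.001],
    [0,0,0],
    [0,0,0],
    [0,0,0],
  ],
  rotation=[
    [0,0,0],
    [0,0,0],
    [0,0,0],
    [0,0,0],
    [0,0,0],
  ],
  grip=[0,0,0,0,0],
)

```text
clock: 49.02
position: [611.7, 214.0, 61.0]
ee_rot: [0.999, -0.036, 0.0, -0.0]
contact_force: [-8.8, 1.0, 14.6]
gripper_width: 0.1
```

>>> play_rows(
  travel=[
    [0,0,0.001],
    [0,0,0.001],
    [0,0,0.001],
    [0,0,0],
    [0,0,0],
    [0,0,0],
    [0,0,0],
    [0,0,0],
  ],
  rotation=[
    [0,0,0],
    [0,0,0],
    [0,0,0],
    [0,0,0],
    [0,0,0],
    [0,0,0],
    [0,0,0],
    [0,0,0],
  ],
  grip=[0,0,0,0,0,0,0,0],
)

```text
clock: 49.68
position: [611.7, 214.0, 60.7]
ee_rot: [0.999, -0.035, 0.001, -0.0]
contact_force: [-13.3, -0.4, 25.8]
gripper_width: 0.1
```

>>> play_rows(
  travel=[
    [0,0,-0.006],
    [0,0,-0.008],
    [0,0,-0.008],
    [0,0,-0.008],
    [0,0,-0.01],
    [0,0,-0.03],
    [0,0,-0.03],
    [0,0,-0.03],
    [0,0,0],
    [0,0,0],
    [0,0,0],
  ],
  rotation=[
    [0,0,0],
    [0,0,0],
    [0,0,0],
    [0,0,0],
    [0,0,0],
    [0,0,0],
    [0,0,0],
    [0,0,0],
    [0,0,0],
    [0,0,0],
    [0,0,0],
  ],
  grip=[0,0,0,0,0,0,0,0,0,0,0],
)

```text
clock: 50.6
position: [611.3, 213.1, 183.6]
ee_rot: [0.999, -0.036, -0.001, 0.0]
contact_force: [0.1, -0.3, -0.7]
gripper_width: 0.1
```

Run:
```python
from h import *
s=st();to(s,[533,54.3,180])
d=grab('side');d0=np.load('side0.npz')
t=grab('top');dep=t['depth']
for v in (185,195,200,203):
    o,w=ray(t,193,v);print(v,(o+w*np.median(dep[v,190:197])).round(1))
m=cv2.cvtColor(d['image'],cv2.COLOR_BGR2GRAY)[225:245,235:290];print((m[10]))
```

```text
50.6 [611.3 213.1 183.6] [ 0.9993 -0.0361 -0.0011  0.    ] F [ 0.1 -0.3 -0.7] w 0.1
yaw -0.0723 tool delta [-66.6 164.1   3.8]
185 [599.7 178.1 320.6]
195 [613.6 213.3  95. ]
200 [600.9 212.2 102.3]
203 [593.7 212.  103.6]
[139 137 139 140 138 136 131 114  85  59  51  55  54  54  53  51  54  52
  52  56  52  53  53  50  53  53  52  52  49  52  52  51  50  51  51  48
  53  50  49  50  49  48  50  49  48  51  49  51  51  50  50  57  65  65
  58]
```

>>> play_rows(
  travel=[
    [-0.0111,0.0274,0],
    [-0.0111,0.0274,0],
    [-0.0111,0.0274,0],
    [-0.0111,0.0274,0],
    [-0.0111,0.0274,0],
    [-0.0111,0.0271,0],
    [0,0,0],
    [0,0,0],
    [0,0,0],
    [0,0,0],
    [0,0,0],
  ],
  rotation=[
    [0,0,0],
    [0,0,0],
    [0,0,0],
    [0,0,0],
    [0,0,0],
    [0,0,0],
    [0,0,0],
    [0,0,0],
    [0,0,0],
    [0,0,0],
    [0,0,0],
  ],
  grip=[0.35,0.35,0.35,0.35,0.35,0.35,0.35,0.35,0.35,0.35,0.35],
)

```text
clock: 51.62
position: [534.5, 55.2, 183.8]
ee_rot: [0.999, -0.035, -0.0, 0.0]
contact_force: [0.4, -0.5, -0.0]
gripper_width: 29.8
```

Run:
```python
from h import *
s=st();to(s,[534,54.2,12.5])
```

```text
51.62 [534.5  55.2 183.8] [ 9.994e-01 -3.540e-02 -3.000e-04  1.000e-04] F [ 0.4 -0.5 -0. ] w 29.8
yaw -0.0708 tool delta [ -0.3   1.  171.3]
```

>>> play_rows(
  travel=[
    [0,0.001,0.04],
    [0,0,0.04],
    [0,0,0.04],
    [0,0,0.03],
    [0,0,0.015],
    [0,0,0.006],
    [0,0,0],
    [0,0,0],
    [0,0,0],
  ],
  rotation=[
    [0,0,0],
    [0,0,0],
    [0,0,0],
    [0,0,0],
    [0,0,0],
    [0,0,0],
    [0,0,0],
    [0,0,0],
    [0,0,0],
  ],
  grip=[0.35,0.35,0.35,0.35,0.35,0.35,0.35,0.35,0.35],
)

```text
clock: 52.37
position: [535.4, 54.1, 14.7]
ee_rot: [0.999, -0.036, 0.001, -0.001]
contact_force: [0.1, -0.0, -0.1]
gripper_width: 29.5
```

>>> play_rows(
  travel=[
    [0,0,0],
    [0,0,0],
    [0,0,0],
    [0,0,0],
    [0,0,0],
    [0,0,0],
    [0,0,0],
    [0,0,0],
  ],
  rotation=[
    [0,0,0],
    [0,0,0],
    [0,0,0],
    [0,0,0],
    [0,0,0],
    [0,0,0],
    [0,0,0],
    [0,0,0],
  ],
  grip=[0,0,0,0,0,0,0,0],
)

```text
clock: 53.03
position: [534.9, 53.8, 14.5]
ee_rot: [0.999, -0.035, 0.001, -0.0]
contact_force: [-2.2, 1.8, 5.9]
gripper_width: 11.1
```

>>> play_rows(
  travel=[
    [-0.003,0,0],
    [-0.006,0,0],
    [-0.008,0,0],
    [-0.009,0,0],
    [-0.009,0,0],
    [-0.009,0,0],
    [-0.008,0,0],
    [-0.006,0,0],
    [-0.003,0,0],
    [0,0,0],
  ],
  rotation=[
    [0,0,0],
    [0,0,0],
    [0,0,0],
    [0,0,0],
    [0,0,0],
    [0,0,0],
    [0,0,0],
    [0,0,0],
    [0,0,0],
    [0,0,0],
  ],
  grip=[0,0,0,0,0,0,0,0,0,0],
)

```text
clock: 53.87
position: [473.9, 58.5, 14.2]
ee_rot: [0.999, -0.035, 0.001, -0.001]
contact_force: [1.6, 1.7, 8.9]
gripper_width: 10.9
```

Pulling freely. Continue out another 76 mm.

>>> play_rows(
  travel=[
    [-0.004,0,0],
    [-0.008,0,0],
    [-0.01,0,0],
    [-0.01,0,0],
    [-0.01,0,0],
    [-0.01,0,0],
    [-0.01,0,0],
    [-0.008,0,0],
    [-0.004,0,0],
    [0,0,0],
    [0,0,0],
  ],
  rotation=[
    [0,0,0],
    [0,0,0],
    [0,0,0],
    [0,0,0],
    [0,0,0],
    [0,0,0],
    [0,0,0],
    [0,0,0],
    [0,0,0],
    [0,0,0],
    [0,0,0],
  ],
  grip=[0,0,0,0,0,0,0,0,0,0,0],
)

```text
clock: 54.78
position: [400.0, 63.9, 14.0]
ee_rot: [0.999, -0.035, 0.001, -0.001]
contact_force: [0.6, 3.6, 9.2]
gripper_width: 11.2
```

Run:
```python
from h import *
s=st();to(s,[372.5,-239.7,14])
d=grab('side');np.savez('s4.npz',**d)
a=cv2.resize(d['image'][160:290,180:340],None,fx=4.8,fy=4.8,interpolation=cv2.INTER_CUBIC)[:600]
cv2.imwrite('pics/c13.png',cv2.convertScaleAbs(a,alpha=1.5))
```

```text
54.78 [400.   63.9  14. ] [ 9.994e-01 -3.540e-02  1.000e-03 -7.000e-04] F [0.6 3.6 9.2] w 11.2
yaw -0.0708 tool delta [ -5.9 304.8  -0.5]
```

View pics/c13.png

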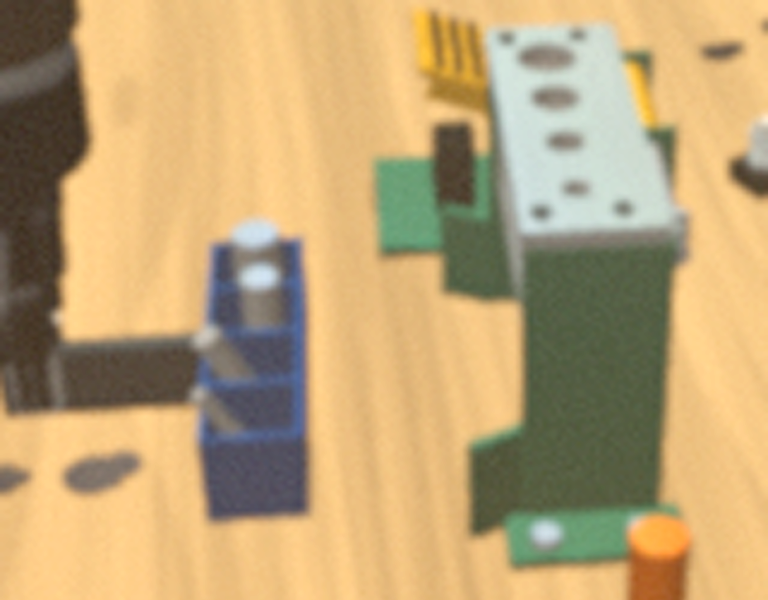

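All four pins are in their own pockets (23, 18, 13, 8 from +y), with the two thin ones leaning. Slide to the tape.

>>> play_rows(
  travel=[
    [0,0.004,0],
    [-0.001,0.008,0],
    [-0.001,0.012,0],
    [-0.001,0.016,0],
    [-0.001,0.016,0],
    [-0.001,0.016,0],
    [-0.001,0.016,0],
    [0,0.016,0],
    [0,0.016,0],
    [0,0.016,0],
    [0,0.016,0],
    [0,0.016,0],
  ],
  rotation=[
    [0,0,0],
    [0,0,0],
    [0,0,0],
    [0,0,0],
    [0,0,0],
    [0,0,0],
    [0,0,0],
    [0,0,0],
    [0,0,0],
    [0,0,0],
    [0,0,0],
    [0,0,0],
  ],
  grip=[0,0,0,0,0,0,0,0,0,0,0,0],
)

```text
clock: 55.83
position: [382.3, -103.7, 13.9]
ee_rot: [0.999, -0.034, 0.001, -0.0]
contact_force: [0.7, 8.4, 10.4]
gripper_width: 11.3
```

>>> play_rows(
  travel=[
    [0,0.016,0],
    [0,0.016,0],
    [0,0.016,0],
    [0,0.016,0],
    [0,0.016,0],
    [0,0.016,0],
    [0,0.016,0],
    [0,0.012,0],
    [0,0.008,0],
    [0,0.004,0],
    [0,0,0],
    [0,0,0],
  ],
  rotation=[
    [0,0,0],
    [0,0,0],
    [0,0,0],
    [0,0,0],
    [0,0,0],
    [0,0,0],
    [0,0,0],
    [0,0,0],
    [0,0,0],
    [0,0,0],
    [0,0,0],
    [0,0,0],
  ],
  grip=[0,0,0,0,0,0,0,0,0,0,0,0],
)

```text
clock: 56.83
position: [370.8, -239.4, 13.7]
ee_rot: [0.999, -0.035, -0.001, -0.0]
contact_force: [-1.2, 0.1, 9.8]
gripper_width: 11.0
```

>>> play_rows(
  travel=[
    [0,0,0],
    [0,0,0],
    [0,0,0],
    [0,0,0],
    [0,0,0],
    [0,0,0],
    [0,0,0],
  ],
  rotation=[
    [0,0,0.02],
    [0,0,0.03],
    [0,0,0.03],
    [0,0,0.01],
    [0,0,0],
    [0,0,0],
    [0,0,0],
  ],
  grip=[0,0,0,0,0,0,0],
)

```text
clock: 57.42
position: [370.9, -238.6, 13.6]
ee_rot: [0.997, -0.08, -0.001, -0.0]
contact_force: [0.2, 5.0, 9.9]
gripper_width: 11.1
```

Run:
```python
from h import *
s=st();to(s,[372.5,-239.7,14])
```

```text
57.42 [ 370.9 -238.6   13.6] [ 9.968e-01 -7.960e-02 -7.000e-04 -4.000e-04] F [0.2 5.  9.9] w 11.1
yaw -0.1593 tool delta [ 1.8  0.8 -0.4]
```

>>> play_rows(
  travel=[
    [0,0,0],
    [0,0,0],
    [0,0,0],
    [0,0,0],
    [0,0,0],
    [0,0,-0.01],
    [0,0,-0.02],
    [0,0,-0.03],
    [0,0,-0.04],
    [0,0,-0.04],
    [0,0,-0.04],
    [0,0,-0.02],
  ],
  rotation=[
    [0,0,0],
    [0,0,0],
    [0,0,0],
    [0,0,0],
    [0,0,0],
    [0,0,0],
    [0,0,0],
    [0,0,0],
    [0,0,0],
    [0,0,0],
    [0,0,0],
    [0,0,0],
  ],
  grip=[0.4,0.4,0.4,0.4,0.4,0.4,0.4,0.4,0.4,0.4,0.4,0.4],
)

```text
clock: 58.42
position: [372.9, -240.5, 218.2]
ee_rot: [0.997, -0.081, 0.003, 0.001]
contact_force: [1.0, -0.4, 0.4]
gripper_width: 34.0
```

>>> play_rows(
  travel=[
    [0,-0.04,0],
    [0,-0.04,0],
    [0,-0.04,0],
    [0,-0.04,0],
    [0,-0.04,0],
    [0,-0.04,0],
    [0,0,0],
    [0,0,0],
    [0,0,0],
    [0,0,0],
    [0,0,0],
    [0,0,0],
  ],
  rotation=[
    [0,0,0],
    [0,0,0],
    [0,0,0],
    [0,0,0],
    [0,0,0],
    [0,0,0],
    [0,0,0],
    [0,0,0],
    [0,0,0],
    [0,0,0],
    [0,0,0],
    [0,0,0],
  ],
  grip=[0.4,0.4,0.4,0.4,0.4,0.4,0.4,0.4,0.4,0.4,0.4,0.4],
)

```text
clock: 59.42
position: [410.0, -4.0, 213.2]
ee_rot: [0.997, -0.082, -0.0, 0.0]
contact_force: [-0.2, 0.4, 0.3]
gripper_width: 34.0
```

Run:
```python
from h import *
st();t=grab('top');s=grab('side')
a=cv2.resize(t['image'][130:330,160:440],None,fx=2.8,fy=2.8,interpolation=cv2.INTER_CUBIC)
c=np.array([420.4,-247.4]);f=np.array([np.cos(.16),-np.sin(.16)]);l=np.array([-f[1],f[0]]);o=c+46.5*f
for gx,gy,z in((22,73.5,0),(22,-73.5,0),(-115,0,44)):
    p=proj(t,(*(o+gx*f+gy*l),z));cv2.circle(a,(int((p[0]+.5-160)*2.8),int((p[1]+.5-130)*2.8)),3,(0,0,255),-1)
cv2.imwrite('pics/c14.png',cv2.convertScaleAbs(a,alpha=1.3))
for v in (195,200): 
    oo,w=ray(t,193,v);print('pedal',(oo+w*np.median(t['depth'][v,190:197])).round(1))
```

```text
59.42 [410.   -4.  213.2] [ 9.966e-01 -8.210e-02 -2.000e-04  1.000e-04] F [-0.2  0.4  0.3] w 34.0
pedal [613.5 213.3  95.3]
pedal [600.7 212.  103.6]
```

View pics/c14.png

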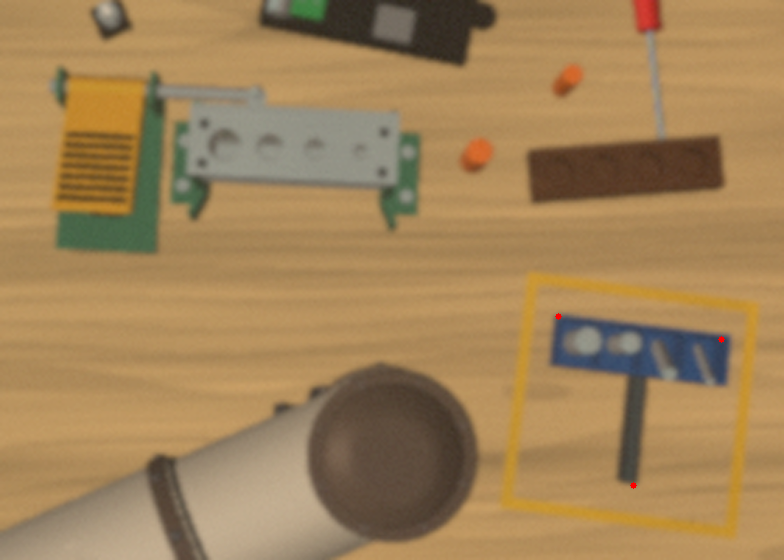

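The bin stands inside the tape with its pins: corners at crop px (555,318) and (728,338), bar end (628,483), tape about 15 mm or more away on every side. The pedal is up and the bystanders are unmoved.

```bash
python3 -c "
from bench import workorder
print(workorder.job_done())"
```

```text
the job is handed in; nothing more can be done
None
```

The job is handed in, and every check I made passed; the robot reports no verdict of its own. It took about 60 s of the 210 s allowed.

- **Pins:** The four pins are 23, 18, 8 and 13 mm, counted from the +y end of the block. The gripper widths read 21, 16, 6 and 11 mm, a steady 2 mm low, so I took the sizes from those. Each pin dropped freely through hole 1, 2, 4 or 3 respectively, with no contact force on the way down. The holes were clear afterwards.
- **Bin and pedal:** I pushed the bin in until the force rose to about 14 N at the back stop. I pressed the pedal until it stopped giving at 26 N and then let it rise. The depth image shows its pad back at its starting height, about 95 mm up.
- **Last picture:** The bin is upright and about 15 mm or more inside the tape on every side. Each pin is in its own pocket, with the two thin ones leaning. The orange look-alikes and the other bench items look unmoved by eye, and the robot is clear of everything.
- **Disagreements:** The side camera read about 3 mm different in y from the top camera and the arm. I corrected for that by measuring pin and hole in the same view. The bar end also showed about 1 pixel (under 2 mm) past where I expected it when the bin was home.

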